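# Pack the ironworker's railing caddy

## Task

Pack the caddy for the railing job: stand the dark iron ball finial upright on its foot in the yellow-floored tray, lay the S-scroll on edge and lengthwise in the blue-floored tray, and ease the sound drift (blue band, plain flat head) upright down to the bottom of the slot in the wooden punch holder, between the two pritchels, gently pushing them aside but leaving them in the slot. Leave the brass finial and the drift with the mushroomed rusty head standing where they are. Set each part down gently, never dropping it, and let go of it.

Things in the scene. Friction and masses are not known exactly. Their poses are not given: they have to be found in the camera images.
- good_drift: The sound drift (wanted): a straight bright-steel rod, 24 mm diameter, 120 mm tall, standing upright, with a blue painted band around its middle and a plain flat steel head no wider than the rod; foot edge chamfered 2 mm; about 0.4 kg. Origin at the centre of its foot, z along the rod to its head.
- worn_drift: The mushroomed drift (look-alike, not wanted): the same steel rod with the same blue band, 114 mm tall, but with a rusty red-brown battered head flared to 42 mm. Stands upright. Origin at the centre of its foot, z up.
- iron_finial: The iron ball finial (wanted): dark blackened-iron ball of 40 mm diameter, centred 35 mm above the underside, on a 36 mm square, 10 mm thick foot; 55 mm tall; about 0.35 kg. Origin at the centre of the underside, z up, x and y square to the foot's sides.
- brass_finial: The brass ball finial (look-alike, not wanted): the same shape and size as the iron one, but yellow brass. Origin at the centre of its underside, z up.
- scroll: The S-scroll (wanted): blackened flat bar 8 mm thick, on edge, 26 mm tall, about 0.25 kg. Straight stem along its x, clear of the curls for 14 mm either side of the middle: grip it there across the 8 mm. A curl at each end (at +x on the +y side, at -x on the -y side); 91 mm long (x), 54 mm wide (y) overall. Origin at the underside of the stem's middle, z up.
- yellow_bay: Tray module of the caddy with a yellow floor, where the iron finial goes. Fixed, outer 82 mm (x) by 116 mm (y), inside 72 by 106 mm, floor 5 mm above its underside, low rim 14 mm above its underside (9 mm above the floor). Origin at the centre of its underside, z up, long side along y.
- blue_bay: Tray module of the caddy with a blue floor, for the scroll, laid lengthwise (scroll's x along this y, either way round). Same sizes and axes as the yellow one. The three modules stand end to end along y, 120 mm apart, in any order, in one steel carrier with a 34 mm tall red plate at each end.
- punch_block: Wooden holder module of the caddy for the drift. Fixed, 82 (x) by 116 (y) by 62 mm tall; one centred slot in its top, 40 mm wide (x), 90 mm long (y), its floor 5 mm above the underside. Two pritchels stand in it, one each side of the middle, 12 to 16 mm apart; their tapered tops let the drift, lowered at the slot's middle, push them aside. Origin: centre of its underside, z up.
- pritchel_a: One of the two loose pritchels that already stand in the punch holder's slot, on the +y side: steel, orange band, 22 mm diameter and 80 mm tall, pointed end up, tapering from 22 mm at 50 mm height to 8 mm at the top; 0.16 kg. Origin at the centre of its foot, z along it to its point. It may be pushed aside and lean, but stays in the slot.
- pritchel_b: One of the two loose pritchels that already stand in the punch holder's slot, on the -y side: steel, orange band, 22 mm diameter and 80 mm tall, pointed end up, tapering from 22 mm at 50 mm height to 8 mm at the top; 0.16 kg. Origin at the centre of its foot, z along it to its point. It may be pushed aside and lean, but stays in the slot.
Mind the look-alikes: they are no part of the job. What is shaped like the pritchel_a but purple is not meant. Several things look just like the brass_finial: the one meant starts farthest to the robot's left.

How it is judged:
At the end, for the whole second after the job is handed in: Finial upright on the yellow floor; scroll flat on the blue floor, lengthwise within 0.35 rad; drift's foot within 7 mm of the slot floor, between the pritchels, lean under 0.35 rad; pritchels still in the slot (lean under 0.6); look-alikes upright within 20 mm of their starts; all at rest (x of iron_finial in the frame of yellow_bay between -0.02 and 0.02 m and y of iron_finial in the frame of yellow_bay between -0.038 and 0.038 m and z of iron_finial in the frame of yellow_bay below 0.009 m and angle between each of iron_finial, scroll's own z axis and vertical below 0.12 rad and x of scroll in the frame of blue_bay between -0.015 and 0.015 m and y of scroll in the frame of blue_bay between -0.014 and 0.014 m and z of scroll in the frame of blue_bay below 0.009 m and angle between the x axis of scroll and the y axis of blue_bay, either way round below 0.35 rad and x of good_drift in the frame of punch_block between -0.014 and 0.014 m and y of good_drift in the frame of punch_block between -0.022 and 0.022 m and z of good_drift in the frame of punch_block below 0.012 m and angle between good_drift's own z axis and vertical below 0.35 rad and x of pritchel_a in the frame of punch_block between -0.015 and 0.015 m and y of pritchel_a in the frame of punch_block between -0.038 and 0.038 m and z of each of pritchel_a, pritchel_b in the frame of punch_block below 0.016 m and angle between each of pritchel_a, pritchel_b's own z axis and vertical below 0.6 rad and x of pritchel_b in the frame of punch_block between -0.015 and 0.015 m and y of pritchel_b in the frame of punch_block between -0.038 and 0.038 m and distance of each of brass_finial, worn_drift from where it was at the start of the episode below 0.02 m and angle between each of brass_finial, worn_drift's own z axis and vertical below 0.1 rad and linear speed of each of iron_finial, brass_finial, scroll, good_drift, worn_drift, pritchel_a, pritchel_b below 0.02 m/s); the robot touches nothing.
It fails at once if a look-alike (brass finial or mushroomed drift) was moved or tipped (distance of any of brass_finial, worn_drift from where it was at the start of the episode above 0.03 m or angle between any of brass_finial, worn_drift's own z axis and vertical above 0.3 rad).
It fails at once if the drift was rammed onto a pritchel (over 40 N) instead of eased in (contact force between good_drift and pritchel_a above 40 N or contact force between good_drift and pritchel_b above 40 N).
It fails at once if a part was dropped or slammed into its module (over 60 N) (contact force between iron_finial and yellow_bay above 60 N or contact force between scroll and blue_bay above 60 N or contact force between good_drift and punch_block above 60 N).
It fails at once if a pritchel came out of the holder (z of any of pritchel_a, pritchel_b in the frame of punch_block above 0.045 m).
It also fails if it takes over 112 s, if anything falls off the work surface, if the arm or the gripper's body presses on something with over 40 N, if the wrist force passes 120 N, or if a joint passes its speed limit or range.

## Robot

A 7-joint arm with a two-finger parallel gripper is mounted at the origin on the work surface. World frame = base frame: x ahead of the robot, y to its left, z up, the work surface at z = 0. Lengths are in m, angles in rad, forces in N, time in s.
With the tool pointing down it reaches from about 0.4 to 0.85 m from the base axis. Payload 4.5 kg.
Tool frame: the origin (TCP) lies between the finger pads; the fingertips stand 19 mm ahead of it and the grasp point (between the pads) is the TCP (r.nose_length is the distance from the TCP to the fingertips, in m); z points along the fingers, x is the direction in which the jaws open and shut, and the axes are right-handed (so a half turn about z gives the same grasp; the last joint's range is limited). The gripper opens to 88 mm and grips with 3 to 60 N. Pads are 18 mm wide; open, the fingers measure 123 mm over their backs; the gripper's body (75 mm by 187 mm) begins 45 mm behind the grasp point.
Start: joints at [-1.177, 0.689, -0.195, 1.565, 0.157, 0.902, -0.215], TCP at [0.22, 0.585, 0.219] pointing down, gripper open.
Joint ranges: [-3.01, 3.01], [-0.46, 2.08], [-1.47, 1.51], [0.13, 2.56], [-1, 4.14], [0.04, 2.09], [-2.66, 2.66]. Speed limits (rad/s): [2.57, 2.57, 3.14, 3.14, 3.14, 3.14, 3.14].

## Interface

Orientations are given as a unit quaternion [x, y, z, w].
In Python, from plant import get_state, vision, r gives the robot as it stands.
- The arm moves only by the tool play_rows, never from a script. Its argument "deltas" is a list that holds one entry, the list of rows, each a list of 7 numbers: the gripper command: -1 is fully open, 1 is shut, values between are in proportion, then the shift along the tool's x, y, z normalised to -1 to 1, where 1 is 300 mm, then the turn, a rotation vector about the tool's x, y, z normalised to -1 to 1, where 1 is pi rad. A call has 1 to 5 rows; each row is the pose to reach, as a shift and turn from the pose measured when the call began, along the tool's axes at that moment, turning the shorter way round; what a row does not reach only later rows make up. A row lasts 1/8 s, in which the tool goes at most 62.5 mm and 10.7 degrees, less where a joint would pass 70% of its speed; a pose out of reach is approached as far as the arm can. A call with a number of a shift or a turn outside -1 to 1 is refused whole. A call with a gripper value outside its range is refused whole. The fingers move at their own pace and stop on an object; "force" is the grip in N (left out, the last holds). Time passes only in rows, so rows that repeat a pose let the fingers close. It gives the time, the measured TCP pose, the force and the opening at its end, in the units of the state.
- get_state(): the state, without advancing time (a new reading comes with each control period).
- vision.snapshot(name): name is "side" or "top" or "wrist"; returns the picture (420x560x3 uint8, red, green, blue); there is no depth.
- vision.camera_model(name): a dict with "vfov" (degrees; the focal length in pixels is half the picture's height over the tangent of half this angle, whatever the lens; pixels are square), "cx", "cy" (the principal point, pixels), "world_to_cam" (4x4, takes a point from world to camera coordinates). Camera axes: x right, y up, looking along -z (the intrinsics and any distortion apply to the point x, -y, -z); pixel columns grow to the right and rows downward; lengths in m; the calibration is good to about 2 mm. A picture is of the moment at which its call begins: read the wrist's pose just before it. camera_model takes no time and is no camera call; for the wrist camera it gives the pose at the moment of the call.
- r.finish_job(): hands the job in, once; it reports no verdict.
The state is a dict: "clock": time; "q": joint angles; "qd": joint speeds; "joint_torque": joint torques, N m; "tool_pos": TCP position; "eef_rot": TCP orientation; "contact_force": force on the tool from outside, world axes, zero at the start; "moment": the same for the moment, N m; "opening": opening from 0.0 (shut) to 1.0 (fully open).
Only numpy, scipy, OpenCV 4.12 (cv2) and the standard library are available. Lean on these libraries where they do the work, as an engineer would, in place of code of your own. Each camera call takes 0.05 s, during which the arm holds its last target.

## Working session

There is one attempt and no reset: what is moved stays moved. The work goes in short steps, Python scripts to look and compute and a tool call to move; the robot and the scene stay as the last step left them, time stands still between calls to the robot, and variables do not carry over. Pictures are saved under pics/ and viewed, and the job is handed in when it is done.

Besides the shell and the picture viewer there is one more tool, called after "Request:" as name(argument=value, ...), one argument or row to a line, values as JSON. play_rows: Moves the arm, as the interface text tells. Scaled input: -1 to 1 covers 300 mm each way for a shift and pi rad each way for a turn. Its arguments: {"type":"object","properties":{"deltas":{"type":"array"},"force":{"type":"number"}},"required":["deltas"]}

```bash
ls; mkdir -p pics
python3 - <<'E'
from plant import get_state, vision, r
import cv2, numpy as np
for n in ["side","top","wrist"]:
    m=vision.camera_model(n); print(n,m)
    cv2.imwrite(f"pics/{n}0.png",vision.snapshot(n)[:,:,::-1])
print(get_state()); print(r.nose_length)
E
```

```text
pics
side {'vfov': 49.958231444078166, 'cx': 281.7713775051697, 'cy': 214.00004725177683, 'world_to_cam': array([[ 0.99017545, -0.13982407,  0.00134437, -0.52881594],
       [ 0.10697111,  0.76364638,  0.63671138, -0.11344884],
       [-0.0900542 , -0.63031217,  0.77110104, -0.84736504],
       [ 0.        ,  0.        ,  0.        ,  1.        ]])}
top {'vfov': 47.40838343928348, 'cx': 277.3380649783906, 'cy': 206.9350238979972, 'world_to_cam': array([[-0.01826384, -0.99941871,  0.02878658, -0.00548248],
       [ 0.98326278, -0.01273367,  0.18174751, -0.56746529],
       [-0.18127531,  0.03162418,  0.98292379, -1.03005882],
       [ 0.        ,  0.        ,  0.        ,  1.        ]])}
wrist {'vfov': 64.53212699073752, 'cx': 274.1020406517432, 'cy': 206.4517144272542, 'world_to_cam': array([[ 3.51296200e-01,  9.36263962e-01, -8.79931767e-04,
        -6.23741669e-01],
       [-8.90805358e-01,  3.33950058e-01, -3.08128501e-01,
         4.46083402e-02],
       [-2.88195758e-01,  1.09028219e-01,  9.51344340e-01,
        -3.89608877e-01],
       [ 0.00000000e+00,  0.00000000e+00,  0.00000000e+00,
         1.00000000e+00]])}
{'clock': 0.15, 'q': array([-1.17719758,  0.68979916, -0.19455034,  1.56605429,  0.15726752,
        0.90251996, -0.21511896]), 'qd': array([ 0.0009014 , -0.00446335,  0.00088209, -0.00072127, -0.00069603,
        0.0010958 ,  0.00212783]), 'joint_torque': array([-1.66690046e-03, -5.27865529e+01, -1.26856081e+00, -1.53586096e+01,
       -5.25286852e-02,  3.93492592e-03,  9.59211616e-05]), 'tool_pos': array([0.21989492, 0.58451086, 0.21830353]), 'eef_rot': array([ 8.22207370e-01,  5.69187627e-01, -5.54516260e-04,  4.22274941e-04]), 'contact_force': array([-0.28148415, -0.322218  ,  0.00366273]), 'moment': array([ 0.00409922, -0.00399576, -0.02512153]), 'opening': 1.0033998557578554}
0.019
```

View pics/top0.png

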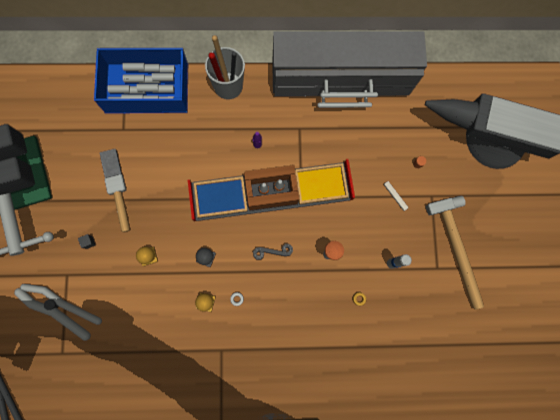

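View pics/side0.png

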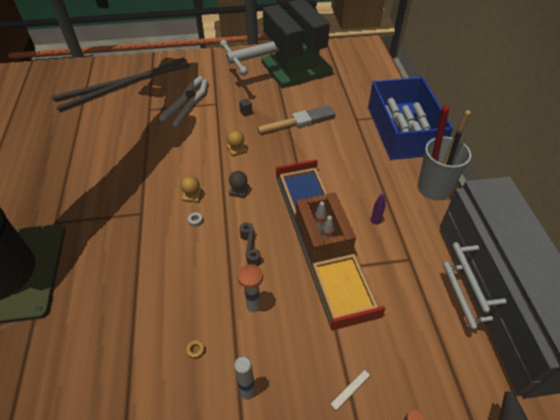

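View pics/wrist0.png

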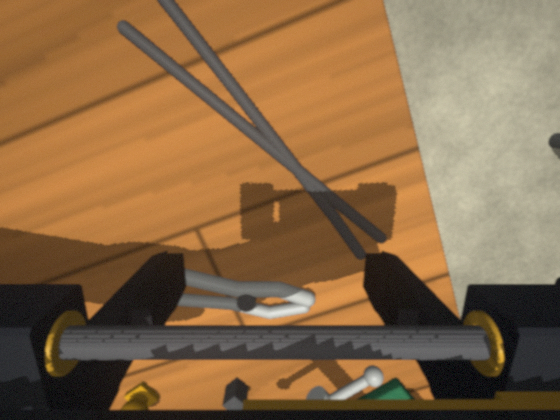

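The top view (image up is +x, left is +y) shows:
- Blue tray at about (220,197), wooden block at (271,187) and yellow tray at (323,183).
- Iron finial at (205,256), scroll at (272,252), worn drift at (334,250) and good drift at (402,261).
- Brass finials at (146,255), which is the leftmost, and (205,302).

```bash
cat > h.py <<'E'
import numpy as np, cv2
from plant import get_state, vision, r
def cam(n):
    m=vision.camera_model(n); f=210/np.tan(np.radians(m['vfov'])/2); return f,m['cx'],m['cy'],np.array(m['world_to_cam'])
def ray(n,u,v,c=None):
    f,cx,cy,W=c or cam(n); d=np.array([(u-cx)/f,-(v-cy)/f,-1.0]); R=W[:3,:3]; o=-R.T@W[:3,3]; return o,R.T@d
def onz(n,u,v,z,c=None):
    o,d=ray(n,u,v,c); return o+d*(z-o[2])/d[2]
def proj(n,p,c=None):
    f,cx,cy,W=c or cam(n); q=W[:3,:3]@np.array(p)+W[:3,3]; return cx+f*q[0]/-q[2], cy-f*q[1]/-q[2]
def tri(uv1,n1,uv2,n2):
    o1,d1=ray(n1,*uv1);o2,d2=ray(n2,*uv2)
    A=np.stack([d1,-d2],1); t=np.linalg.lstsq(A,o2-o1,rcond=None)[0]
    a=o1+t[0]*d1;b=o2+t[1]*d2; return (a+b)/2,np.linalg.norm(a-b)
def crop(img,u0,v0,u1,v1,s,name):
    c=cv2.resize(img[v0:v1,u0:u1],None,fx=s,fy=s,interpolation=cv2.INTER_CUBIC)[:,:,::-1].copy()
    cv2.imwrite(name,c)
E
python3 - <<'E'
from h import *
t=cv2.imread('pics/top0.png')[:,:,::-1]; s=cv2.imread('pics/side0.png')[:,:,::-1]
def big(mask,box):
    m=np.zeros_like(mask);u0,v0,u1,v1=box;m[v0:v1,u0:u1]=mask[v0:v1,u0:u1]
    n,l,st,c=cv2.connectedComponentsWithStats(m.astype(np.uint8)); i=1+np.argmax(st[1:,4]); return l==i,c[i],st[i]
for nm,im,boxes in(('top',t,((280,155,360,210),(180,170,250,220))),('side',s,((300,245,385,325),(270,160,335,210)))):
    hsv=cv2.cvtColor(np.ascontiguousarray(im),cv2.COLOR_RGB2HSV)
    for col,lo,hi,b in(('yel',(20,170,150),(32,255,255),boxes[0]),('blu',(100,120,50),(125,255,255),boxes[1])):
        m,c,st=big(cv2.inRange(hsv,lo,hi)>0,b)
        cn=max(cv2.findContours(m.astype(np.uint8),0,1)[0],key=cv2.contourArea); rc=cv2.minAreaRect(cn); bx=cv2.boxPoints(rc)
        P=np.array([onz(nm,u,v,.005) for u,v in cv2.convexHull(cn)[:,0]]) 
        rr=cv2.minAreaRect((P[:,:2]*1000).astype(np.float32)); print(nm,col,st,'rect mm',rr)
crop(t,170,140,420,320,3.2,'pics/topc.png'); crop(s,170,120,400,420,2,'pics/sidec.png')
E
```

```text
top yel [ 297  167   48   34 1266] rect mm ((632.4195556640625, -120.60272979736328), (71.03678894042969, 105.04360961914062), 7.0165114402771)
top blu [ 197  180   47   34 1240] rect mm ((602.9942016601562, 119.27182006835938), (67.89292907714844, 103.56372833251953), 7.012518882751465)
side yel [ 319  261   52   53 1476] rect mm ((632.401123046875, -116.30226135253906), (67.55902862548828, 99.7617416381836), 6.67354154586792)
side blu [286 174  36  29 631] rect mm ((601.6417236328125, 136.66033935546875), (65.96289825439453, 70.75991821289062), 7.508378982543945)
```

View pics/topc.png

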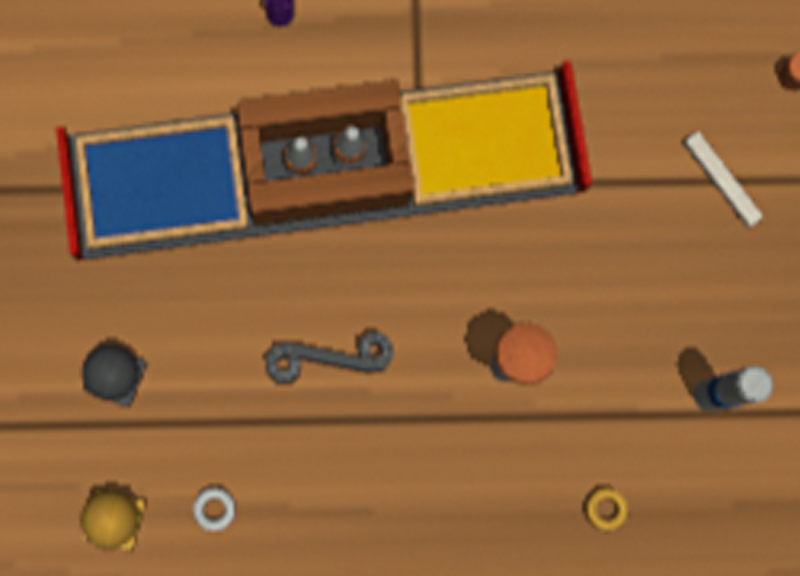

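View pics/sidec.png

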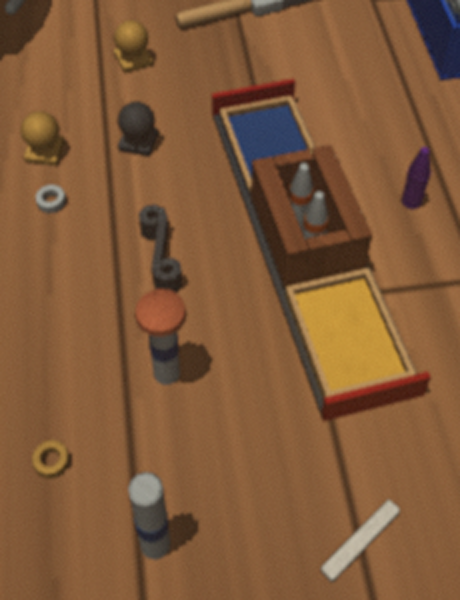

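Run:
```python
from h import *
T=lambda u,v:(170+u/3.2-.34,140+v/3.2-.34)
S=lambda u,v:(170+u/2-.25,120+v/2-.25)
items={'drift head':((752,385),(146,489)),'worn head':((526,352),(161,311)),'iron ball':((112,372),(136,122)),'brass near':((110,517),(41,131)),
'scroll curl+y':((282,362),(152,221)),'scroll curl-y':((374,350),(167,274)),'prit_a tip':((301,142),(304,166)),'prit_b tip':((352,131),(319,195))}
for k,(a,b) in items.items():
    p,e=tri(T(*a),'top',S(*b),'side'); print(k,(p*1000).round(1),'gap',round(e*1000,1))
p,e=tri((146,254.5),'top',(235,138.5),'side');print('brass left',(p*1000).round(),e)
for nm,z,ab in(('drift',.12,(752,385)),('worn',.114,(526,352)),('iron',.035,(112,372)),('scr+',.026,(282,362)),('scr-',.026,(374,350)),('block NW',.062,(238,100)),('block NE',.062,(400,80)),('block SE',.062,(413,188)),('block SW',.062,(252,213))): print(nm,(onz('top',*T(*ab),z)*1000).round(1))
print('floor drift foot side', (onz('side',*S(153,548),0)*1000).round(1))
```

```text
drift head [ 439.5 -279.   111.5] gap 0.8
worn head [ 464.  -131.6  103. ] gap 0.0
iron ball [460.8 150.9  31. ] gap 0.4
brass near [360.6 151.3  31.5] gap 0.4
scroll curl+y [466.9  31.3  11.7] gap 2.1
scroll curl-y [474.8 -35.1  12.9] gap 1.1
prit_a tip [611.9  15.9  89.4] gap 0.3
prit_b tip [619.2 -19.4  88.3] gap 1.0
brass left [465. 281.  36.] 0.0009620528247680912
drift [ 438.5 -276.5  120. ]
worn [ 463. -130.  114.]
iron [460.7 150.5  35. ]
scr+ [466.6  31.2  26. ]
scr- [474.2 -34.4  26. ]
block NW [649.6  60.   62. ]
block NE [663.  -55.4  62. ]
block SE [584.4 -62.6  62. ]
block SW [567.9  50.7  62. ]
floor drift foot side [ 437.7 -282.8    0. ]
```

```bash
cat >> h.py <<'E'
from scipy.spatial.transform import Rotation as Ro
def go(p,yaw=None,frac=1.0):
    s=get_state(); R=Ro.from_quat(s['eef_rot']); M=R.as_matrix()
    d=M.T@(np.array(p)-s['tool_pos'])*frac
    if yaw is None: yaw=np.degrees(np.arctan2(M[1,0],M[0,0]))
    y=np.radians(yaw); tgt=np.array([[np.cos(y),np.sin(y),0],[np.sin(y),-np.cos(y),0],[0,0,-1]]).T
    rv=(R.inv()*Ro.from_matrix(tgt)).as_rotvec()*frac
    print('row',[float(x) for x in np.r_[d/.3,rv/np.pi].round(4)],'dist mm',(np.linalg.norm(d)*1000).round(1),'clock',s['clock'],'open',round(s['opening'],3),'F',s['contact_force'].round(1),'q',s['q'].round(2))
E
python3 - <<'E'
from h import *
go((.461,.151,.2),7,.5); go((.461,.151,.2),7)
m=cam('wrist');print(-m[3][:3,:3].T@m[3][:3,3], proj('wrist',get_state()['tool_pos']))
E
```

```text
row [-0.5348, 0.6305, 0.0313, 0.0001, 0.0002, 0.1733] dist mm 248.2 clock 0.15 open 1.003 F [-0.3 -0.3  0. ] q [-1.18  0.69 -0.19  1.57  0.16  0.9  -0.22]
row [-1.0695, 1.261, 0.0626, 0.0003, 0.0004, 0.3466] dist mm 496.4 clock 0.15 open 1.003 F [-0.3 -0.3  0. ] q [-1.18  0.69 -0.19  1.57  0.16  0.9  -0.22]
[0.14658425 0.61162385 0.38395882] (np.float64(274.9667993192845), np.float64(249.1482722810228))
```

Request:
play_rows(
  deltas=[
    [[-1,-0.535,0.63,0.03,0,0,0.173],[-1,-0.535,0.63,0.03,0,0,0.173],[-1,-0.535,0.63,0.03,0,0,0.173],[-1,-0.535,0.63,0.03,0,0,0.173]],
  ],
)

```text
clock: 0.65
tool_pos: [0.3411, 0.3658, 0.2095]
eef_rot: [0.945, 0.327, -0.0, 0.001]
contact_force: [-0.1, 0.7, 0.2]
opening: 0.999
```

```bash
python3 -c "
from h import *
go((.461,.151,.2),7)"
```

```text
row [-0.1284, 0.8099, 0.0328, 0.0005, 0.0002, 0.1732] dist mm 246.2 clock 0.65 open 0.999 F [-0.1  0.7  0.2] q [-0.87  0.54 -0.07  1.95  0.06  0.65 -0.31]
```

Request:
play_rows(
  deltas=[
    [[-1,-0.128,0.81,0.033,0,0,0.173],[-1,-0.128,0.81,0.033,0,0,0.173],[-1,-0.128,0.81,0.033,0,0,0.173],[-1,-0.128,0.81,0.033,0,0,0.173],[-1,-0.128,0.81,0.033,0,0,0.173]],
  ],
)

```text
clock: 1.27
tool_pos: [0.4633, 0.145, 0.1998]
eef_rot: [0.998, 0.056, 0.0, 0.002]
contact_force: [0.2, 0.3, -0.1]
opening: 0.999
```

Run:
```python
from h import *
go((.461,.151,.2),7)
cv2.imwrite('pics/w1.png',vision.snapshot('wrist')[:,:,::-1])
print(proj('wrist',(.461,.151,.035)),proj('wrist',get_state()['tool_pos']))
```

```text
row [-0.0055, -0.0207, -0.0007, 0.0015, -0.0002, -0.0033] dist mm 6.4 clock 1.275 open 0.999 F [ 0.2  0.3 -0.1] q [-0.44  0.54  0.05  2.01 -0.04  0.6  -0.25]
(np.float64(271.9380937537259), np.float64(177.27039179641525)) (np.float64(271.36202191439645), np.float64(250.0906695057854))
```

View pics/w1.png

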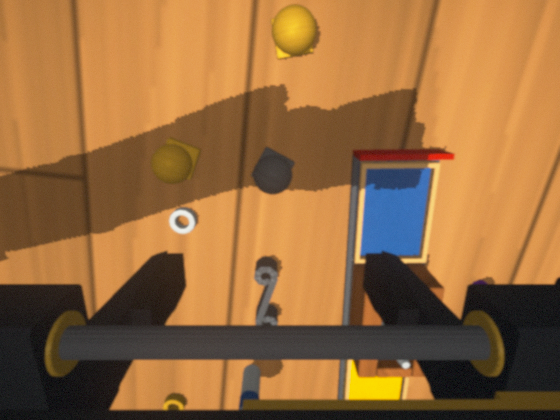

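Run:
```python
from h import *
c=cam('wrist'); im=vision.snapshot('wrist')
cv2.imwrite('pics/w2.png',im[:,:,::-1])
go((.461,.151,.2),7)
crop(im,210,120,330,340,2.7,'pics/w2c.png')
g=cv2.cvtColor(im,cv2.COLOR_RGB2GRAY)
ci=cv2.HoughCircles(cv2.GaussianBlur(im[:,:,0].copy(),(0,0),1)[130:210,230:320].copy(),cv2.HOUGH_GRADIENT,1.5,40,param1=60,param2=12,minRadius=15,maxRadius=28)
print(ci)
for q in (ci[0] if ci is not None else []): print(onz('wrist',q[0]+230,q[1]+130,.035,c).round(4))
```

```text
row [-0.0002, -0.0008, -0.0006, 0.0004, 0.0002, -0.0003] dist mm 0.3 clock 1.375 open 0.999 F [-0.1  0.9  1. ] q [-0.44  0.54  0.05  2.01 -0.04  0.6  -0.25]
[[[42.75 47.25 20.55]]]
[0.4618 0.1511 0.035 ]
```

View pics/w2c.png

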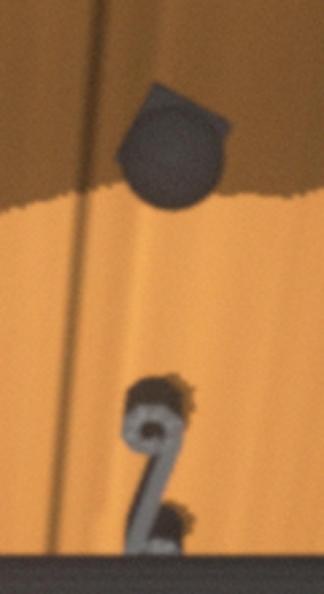

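The wrist image puts the iron ball at (272,177), which is (0.462, 0.151) and agrees with the top and side estimate. Next I go down and grip it.

Request:
play_rows(
  deltas=[
    [[-1,0.002,0,0.2,0,0,0],[-1,0.002,0,0.35,0,0,0],[-1,0.002,0,0.48,0,0,0],[-1,0.002,0,0.545,0,0,0],[-1,0.002,0,0.548,0,0,0]],
  ],
  force=20,
)

```text
clock: 2.0
tool_pos: [0.4599, 0.1525, 0.0342]
eef_rot: [0.998, 0.062, -0.002, 0.001]
contact_force: [-0.0, 0.8, 1.3]
opening: 0.998
```

Request:
play_rows(
  deltas=[
    [[0.2,0,0,0.0,0,0,0],[0.4,0,0,0.0,0,0,0],[1,0,0,0,0,0,0],[1,0,0,0,0,0,0],[1,0,0,0,0,0,0]],
  ],
  force=25,
)

```text
clock: 2.62
tool_pos: [0.4601, 0.1524, 0.0344]
eef_rot: [0.998, 0.062, -0.002, 0.0]
contact_force: [-0.2, -0.6, 0.5]
opening: 0.453
```

Run:
```python
from h import *
go((.461,.151,.15),7)
cv2.imwrite('pics/s1.png',vision.snapshot('side')[60:320,120:400,::-1])
```

```text
row [0.0012, 0.0054, -0.3852, 0.0003, 0.001, 0.0008] dist mm 115.6 clock 2.625 open 0.453 F [-0.2 -0.6  0.5] q [-0.42  0.85  0.01  2.12 -0.05  0.18 -0.24]
```

View pics/s1.png

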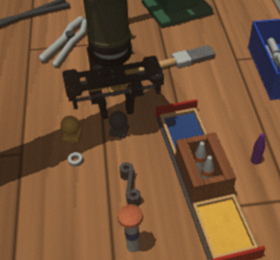

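Request:
play_rows(
  deltas=[
    [[1,0,0,-0.1,0,0,0],[1,0,0,-0.3,0,0,0],[1,0,0,-0.45,0,0,0],[1,0,0,-0.45,0,0,0]],
  ],
)

```text
clock: 3.18
tool_pos: [0.4625, 0.1532, 0.1723]
eef_rot: [0.998, 0.062, 0.002, -0.001]
contact_force: [-0.0, -0.3, 0.2]
opening: 0.007
```

Run:
```python
from h import *
go((.632,-.120,.16),7)
cv2.imwrite('pics/s2.png',vision.snapshot('side')[60:320,120:400,::-1])
```

```text
row [0.4477, 0.9736, 0.0414, -0.0003, -0.0011, 0.0006] dist mm 321.7 clock 3.175 open 0.007 F [-0.  -0.3  0.2] q [-0.44  0.59  0.04  2.03 -0.05  0.52 -0.24]
```

View pics/s2.png

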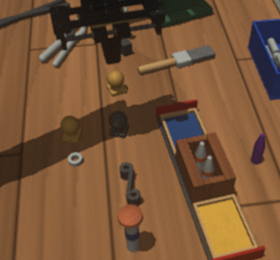

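The ball slipped out: the opening is at 0, while the side view shows the finial still upright near its start. I'll re-measure and grip harder, then lift slower.

Request:
play_rows(
  deltas=[
    [[-1,0,0,-0.1,0,0,0],[-1,0,0,-0.1,0,0,0],[-1,0,0,-0.1,0,0,0],[-1,0,0,-0.1,0,0,0]],
  ],
  force=55,
)

```text
clock: 3.72
tool_pos: [0.4604, 0.1525, 0.1992]
eef_rot: [0.998, 0.062, -0.001, 0.0]
contact_force: [0.3, -0.2, -0.3]
opening: 0.433
```

Run:
```python
from h import *
c=cam('wrist'); im=vision.snapshot('wrist')
crop(im,150,60,350,260,3,'pics/w3c.png')
ci=cv2.HoughCircles(cv2.GaussianBlur(im[:,:,0].copy(),(0,0),1)[130:230,225:325].copy(),cv2.HOUGH_GRADIENT,1.5,40,param1=60,param2=12,minRadius=15,maxRadius=28)
print(ci)
for q in (ci[0] if ci is not None else []):
    p=onz('wrist',q[0]+225,q[1]+130,.035,c); print(p.round(4)); go(p,7)
```

```text
[[[50.25 51.75 20.4 ]
  [ 3.75 48.75 17.1 ]]]
[0.4627 0.1512 0.035 ]
row [0.0083, 0.0053, 0.5479, 0.0002, 0.0009, 0.0008] dist mm 164.4 clock 3.775 open 0.477 F [-0.7 -0.6  1.3] q [-0.44  0.54  0.05  2.   -0.04  0.6  -0.25]
[0.4155 0.1483 0.035 ]
row [-0.149, -0.0049, 0.5484, 0.0002, 0.0009, 0.0008] dist mm 170.5 clock 3.775 open 0.477 F [-0.7 -0.6  1.3] q [-0.44  0.54  0.05  2.   -0.04  0.6  -0.25]
```

View pics/w3c.png

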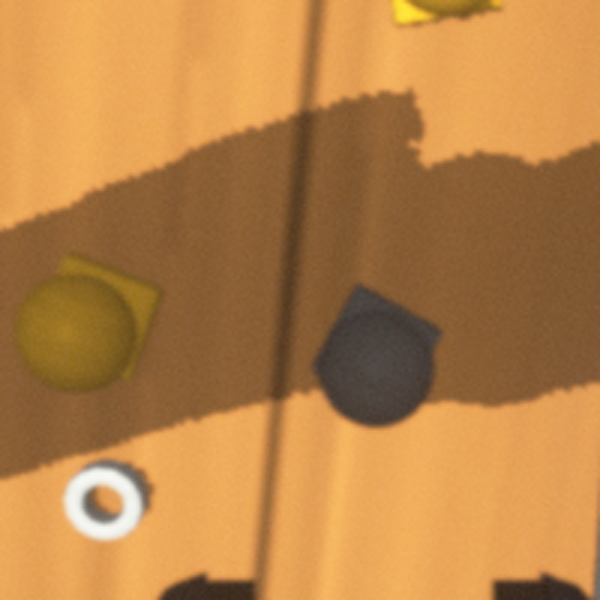

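The finial hasn't moved. The fingers travel at about 0.9/s, so they simply had not closed yet. This time I wait longer.

Request:
play_rows(
  deltas=[
    [[-0.5,0.006,0.003,0.2,0,0,0],[-0.5,0.006,0.003,0.35,0,0,0],[-0.5,0.006,0.003,0.48,0,0,0],[-0.5,0.006,0.003,0.545,0,0,0],[-0.5,0.006,0.003,0.548,0,0,0]],
  ],
  force=35,
)

```text
clock: 4.4
tool_pos: [0.4607, 0.1513, 0.0333]
eef_rot: [0.998, 0.062, -0.003, 0.001]
contact_force: [-1.1, 0.2, -0.1]
opening: 0.754
```

Request:
play_rows(
  deltas=[
    [[1,0,0,0.0,0,0,0],[1,0,0,0.0,0,0,0],[1,0,0,0,0,0,0],[1,0,0,0,0,0,0],[1,0,0,0,0,0,0]],
  ],
  force=35,
)

```text
clock: 5.03
tool_pos: [0.4609, 0.1513, 0.0335]
eef_rot: [0.998, 0.062, -0.003, 0.001]
contact_force: [0.4, 0.7, -0.3]
opening: 0.205
```

Request:
play_rows(
  deltas=[
    [[1,0,0,0.0,0,0,0],[1,0,0,-0.05,0,0,0],[1,0,0,-0.2,0,0,0],[1,0,0,-0.4,0,0,0],[1,0,0,-0.45,0,0,0]],
  ],
)

```text
clock: 5.65
tool_pos: [0.4633, 0.1521, 0.1723]
eef_rot: [0.998, 0.062, 0.0, -0.0]
contact_force: [-0.0, 0.0, -0.4]
opening: 0.007
```

Run:
```python
from h import *
go((.632,-.120,.16),7)
```

```text
row [0.4456, 0.9697, 0.041, -0.0001, -0.0001, 0.0006] dist mm 320.4 clock 5.65 open 0.007 F [-0.   0.  -0.4] q [-0.44  0.59  0.04  2.03 -0.05  0.53 -0.24]
```

Request:
play_rows(
  deltas=[
    [[-0.5,0,0,0.2,0,0,0],[-0.5,0,0,0.25,0,0,0],[-0.5,0,0,0.25,0,0,0],[-0.5,0,0,0.25,0,0,0],[-0.5,0,0,0.25,0,0,0]],
  ],
)

```text
clock: 6.28
tool_pos: [0.4639, 0.1523, 0.0983]
eef_rot: [0.998, 0.062, 0.001, -0.0]
contact_force: [-0.2, 0.3, -0.4]
opening: 0.544
```

Request:
play_rows(
  deltas=[
    [[-0.5,0,0,0.1,0,0,0],[-0.5,0,0,0.21,0,0,0],[-0.5,0,0,0.21,0,0,0]],
  ],
)

```text
clock: 6.65
tool_pos: [0.4631, 0.1521, 0.0344]
eef_rot: [0.998, 0.062, -0.0, 0.0]
contact_force: [0.2, -0.8, 0.2]
opening: 0.752
```

Run:
```python
from h import *
go((.4615,.151,.035),7)
s=get_state(); R=Ro.from_quat(s['eef_rot']).as_matrix(); p=s['tool_pos']; o=s['opening']*.044
for n in('side','wrist'):
    im=vision.snapshot(n)[:,:,::-1].copy()
    for q in (p,p+R[:,2]*.019+R[:,0]*o,p+R[:,2]*.019-R[:,0]*o,(.4615,.151,.035)):
        u=proj(n,q); print(n,np.round(u)); cv2.circle(im,(int(u[0]),int(u[1])),2,(0,0,255),-1)
    if n=='side': im=cv2.resize(im[80:280,150:350],None,fx=3,fy=3)
    cv2.imwrite(f'pics/g_{n}.png',im)
```

```text
row [-0.0058, 0.003, -0.002, -0.0, 0.0003, 0.0006] dist mm 2.0 clock 6.65 open 0.752 F [ 0.2 -0.8  0.2] q [-0.42  0.85  0.01  2.11 -0.05  0.18 -0.23]
side [239. 179.]
side [254. 182.]
side [224. 188.]
side [238. 179.]
wrist [269. 249.]
wrist [324. 236.]
wrist [215. 236.]
wrist [266. 251.]
```

View pics/g_side.png

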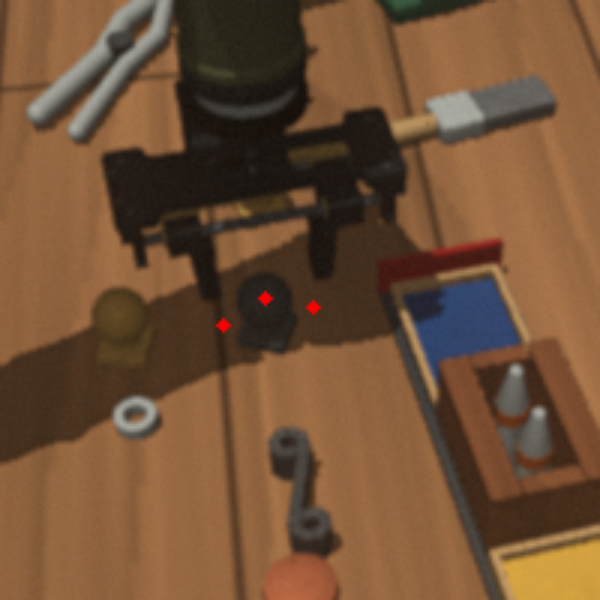

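View pics/g_wrist.png

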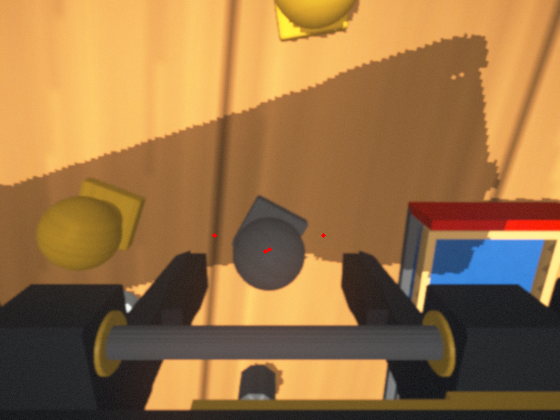

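Run:
```python
from h import *
print(get_state()['tool_pos'])
for a,b in(((219,179.3),(195,254)),((258,171.5),(354,254))): print(tri(a,'side',b,'wrist'))
crop(cv2.imread('pics/g_side.png')[:,:,::-1],180,200,400,360,3.5,'pics/g2.png')
crop(cv2.imread('pics/g_wrist.png')[:,:,::-1],130,200,430,330,2.6,'pics/g3.png')
```

```text
[0.46441324 0.15245361 0.03610965]
(array([0.42322335, 0.14859099, 0.04308815]), np.float64(0.0024819723810866516))
(array([0.50615459, 0.15940148, 0.04445421]), np.float64(0.0015518143291312501))
```

View pics/g3.png

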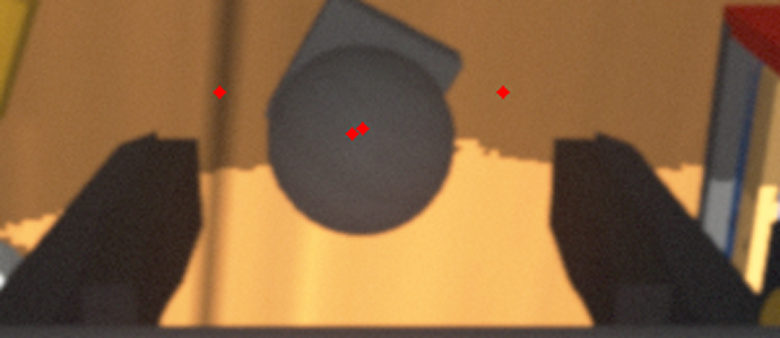

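View pics/g2.png

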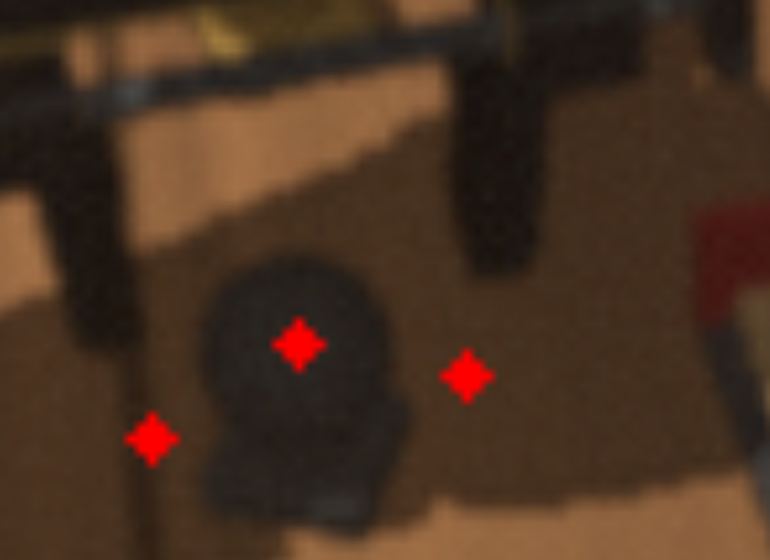

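Run:
```python
from h import *
s=get_state(); f,cx,cy,W=cam('wrist'); d=f*.088*s['opening']/136.5
R=Ro.from_quat(s['eef_rot']).as_matrix()
for u in(206,274.4,342.7):
    pc=np.array([(u-cx)/f*d,-(254-cy)/f*d,-d]); p=W[:3,:3].T@(pc-W[:3,3]); print(p.round(4),'tool frame',(R.T@(p-s['tool_pos'])).round(4))
print(s['tool_pos'],s['opening'])
```

```text
[0.4322 0.1558 0.0558] tool frame [-0.0315 -0.0073 -0.0198]
[0.465  0.1599 0.0559] tool frame [ 0.0016 -0.0073 -0.0198]
[0.4978 0.164  0.056 ] tool frame [ 0.0346 -0.0073 -0.0198]
[0.46441324 0.15245361 0.03610965] 0.7492089009806506
```

Measured, the fingertips sit about 20 mm behind the reported TCP instead of 19 mm ahead, so the jaws closed above the ball. I go down another 24 mm and check again.

Request:
play_rows(
  deltas=[
    [[-0.5,-0.008,0.003,0.03,0,0,0],[-0.5,-0.008,0.003,0.06,0,0,0],[-0.5,-0.008,0.003,0.08,0,0,0],[-0.5,-0.008,0.003,0.08,0,0,0]],
  ],
)

```text
clock: 7.25
tool_pos: [0.4619, 0.1512, 0.0116]
eef_rot: [0.998, 0.062, 0.001, -0.0]
contact_force: [-0.1, 0.1, 0.3]
opening: 0.746
```

Run:
```python
from h import *
go((.4615,.151,.035),7)
crop(vision.snapshot('side'),200,130,290,210,7,'pics/g4.png')
crop(vision.snapshot('wrist'),130,200,430,330,2.6,'pics/g5.png')
```

```text
row [-0.0014, 0.0005, -0.078, -0.0002, -0.0005, 0.0006] dist mm 23.4 clock 7.25 open 0.746 F [-0.1  0.1  0.3] q [-0.42  0.9   0.01  2.12 -0.05  0.13 -0.23]
```

View pics/g4.png

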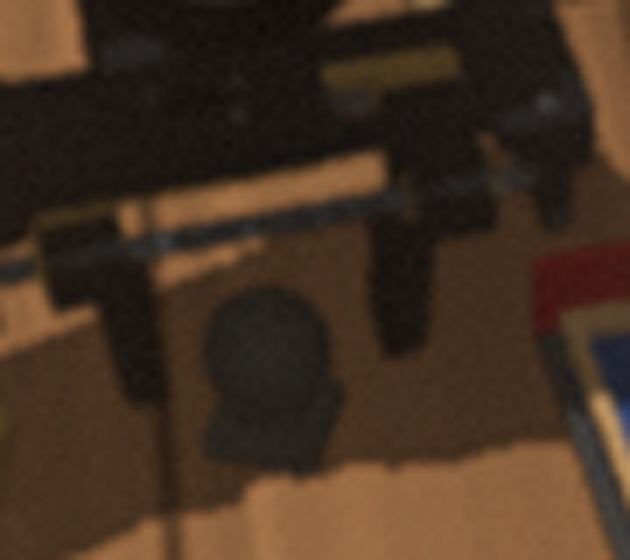

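View pics/g5.png

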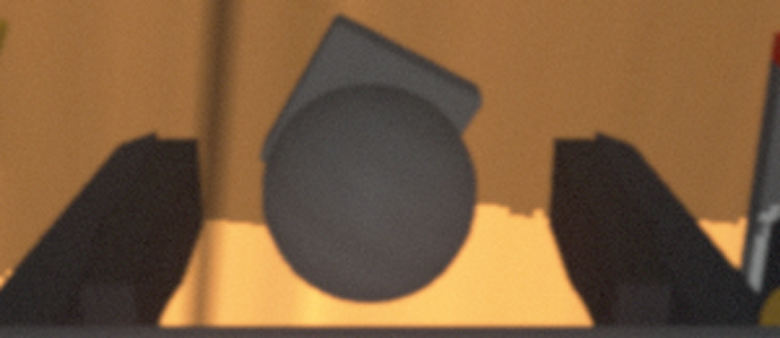

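Request:
play_rows(
  deltas=[
    [[-0.5,-0.001,0,0.025,0,0,0],[-0.3,-0.001,0,0.048,0,0,0],[1,-0.001,0,0.048,0,0,0],[1,-0.001,0,0.048,0,0,0],[1,-0.001,0,0.048,0,0,0]],
  ],
  force=35,
)

```text
clock: 7.98
tool_pos: [0.4618, 0.1512, -0.0024]
eef_rot: [0.998, 0.062, 0.001, -0.0]
contact_force: [0.5, -0.3, -2.4]
opening: 0.426
```

Request:
play_rows(
  deltas=[
    [[1,0,0,0,0,0,0],[1,0,0,0,0,0,0],[1,0,0,0,0,0,0]],
  ],
  force=35,
)

```text
clock: 8.35
tool_pos: [0.4618, 0.1513, -0.0024]
eef_rot: [0.998, 0.062, 0.001, -0.0]
contact_force: [-0.6, -0.5, -2.2]
opening: 0.428
```

Request:
play_rows(
  deltas=[
    [[1,0,0,-0.03,0,0,0],[1,0,0,-0.15,0,0,0],[1,0,0,-0.35,0,0,0],[1,0,0,-0.5,0,0,0],[1,0,0,-0.5,0,0,0]],
  ],
)

```text
clock: 8.98
tool_pos: [0.4634, 0.1517, 0.1509]
eef_rot: [0.998, 0.062, 0.005, -0.002]
contact_force: [1.2, 0.0, -4.0]
opening: 0.427
```

Run:
```python
from h import *
go((.632,-.120,.14),7)
s=vision.snapshot('side');crop(s,180,60,330,210,4,'pics/g6.png')
crop(vision.snapshot('wrist'),130,180,430,330,2.6,'pics/g7.png')
print(proj('side',get_state()['tool_pos']+[0,0,.0]))
```

```text
row [0.4455, 0.9681, 0.0381, -0.0008, -0.003, 0.0005] dist mm 319.9 clock 8.975 open 0.427 F [ 1.2  0.  -4. ] q [-0.44  0.62  0.04  2.06 -0.05  0.45 -0.24]
(np.float64(233.49310684647708), np.float64(138.7990406335083))
```

View pics/g6.png

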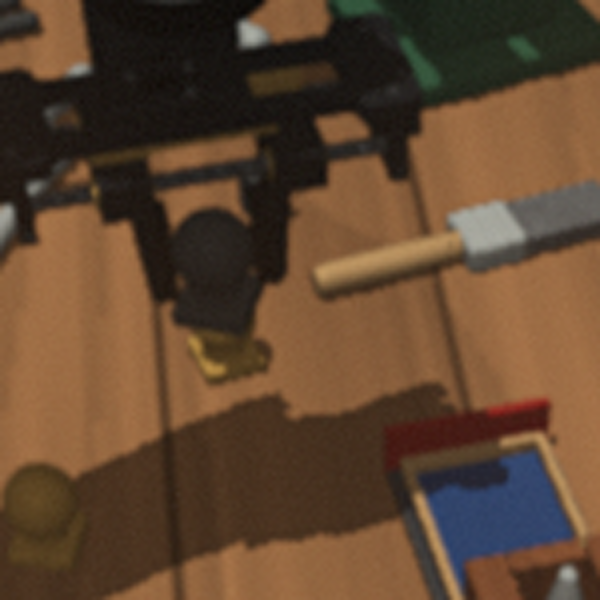

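View pics/g7.png

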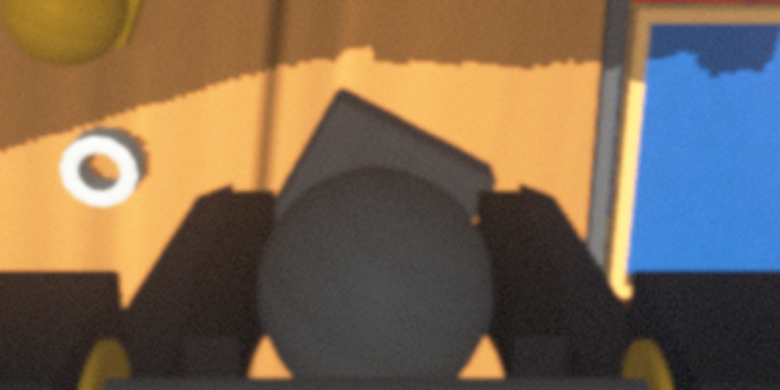

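The finial is held upright, and the force reading of −4 N matches its weight. I carry it over the yellow tray.

Request:
play_rows(
  deltas=[
    [[1,0.09,0.194,0,0,0,0],[1,0.18,0.388,0,0,0,0],[1,0.267,0.58,0,0,0,0],[1,0.356,0.775,0,0,0,0],[1,0.445,0.968,0,0,0,0]],
  ],
)

```text
clock: 9.7
tool_pos: [0.6249, -0.1162, 0.1449]
eef_rot: [0.998, 0.062, -0.001, -0.001]
contact_force: [1.6, 1.3, -3.3]
opening: 0.427
```

Run:
```python
from h import *
go((.632,-.120,.06),7)
im=vision.snapshot('wrist');cv2.imwrite('pics/w5.png',im[:,:,::-1])
```

```text
row [0.0226, 0.0164, 0.2827, -0.0008, 0.0008, 0.0007] dist mm 85.2 clock 9.7 open 0.427 F [ 1.6  1.3 -3.3] q [ 0.13  0.79 -0.03  1.6   0.03  0.75  0.21]
```

View pics/w5.png

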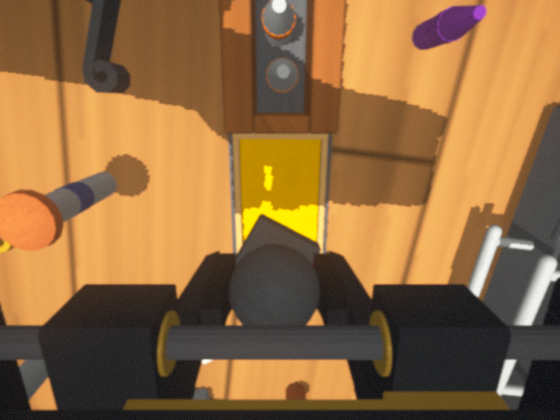

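Request:
play_rows(
  deltas=[
    [[1,0.0226,0.0164,0.08,0,0,0],[1,0.0226,0.0164,0.2,0,0,0],[1,0.0226,0.0164,0.3,0,0,0],[1,0.0226,0.0164,0.37,0,0,0],[1,0.0226,0.0164,0.38,0,0,0]],
  ],
)

```text
clock: 10.38
tool_pos: [0.635, -0.1331, 0.0288]
eef_rot: [0.998, 0.057, -0.0, 0.004]
contact_force: [-0.1, -0.3, -2.9]
opening: 0.431
```

Run:
```python
from h import *
go((.632,-.120,.01),7)
crop(vision.snapshot('side'),250,200,420,340,4,'pics/s3.png')
crop(vision.snapshot('top'),250,140,380,230,5,'pics/t3.png')
```

```text
row [-0.0049, -0.045, 0.0623, 0.0023, 0.0003, -0.0026] dist mm 23.1 clock 10.375 open 0.431 F [-0.1 -0.3 -2.9] q [ 0.14  0.97 -0.02  1.61  0.05  0.56  0.21]
```

View pics/s3.png

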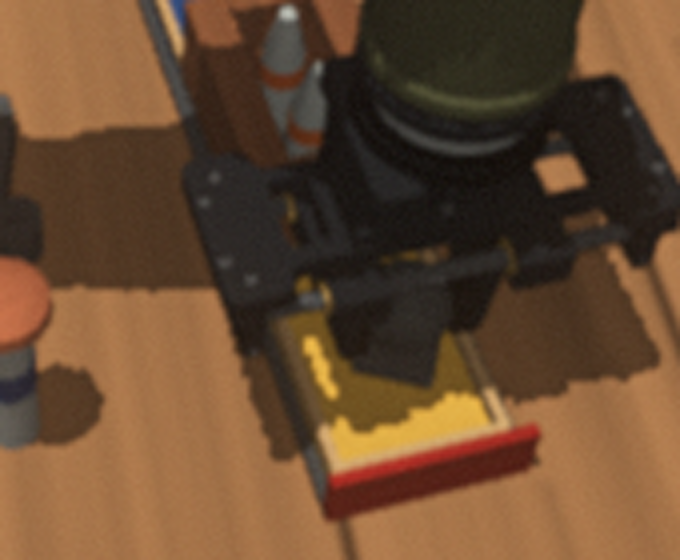

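Request:
play_rows(
  deltas=[
    [[1,-0.005,-0.04,0.0,0,0,0],[1,-0.005,-0.04,0.02,0,0,0],[1,-0.005,-0.04,0.03,0,0,0],[1,-0.005,-0.04,0.03,0,0,0]],
  ],
)

```text
clock: 10.98
tool_pos: [0.634, -0.1222, 0.0219]
eef_rot: [0.998, 0.057, 0.002, 0.004]
contact_force: [-0.6, -0.4, -3.7]
opening: 0.426
```

Request:
play_rows(
  deltas=[
    [[1,0,0,0.008,0,0,0],[1,0,0,0.016,0,0,0]],
  ],
)

```text
clock: 11.22
tool_pos: [0.6341, -0.1226, 0.017]
eef_rot: [0.998, 0.057, 0.002, 0.004]
contact_force: [-0.3, 0.5, -3.7]
opening: 0.432
```

Request:
play_rows(
  deltas=[
    [[1,0,0,0.006,0,0,0],[1,0,0,0.012,0,0,0]],
  ],
)

```text
clock: 11.48
tool_pos: [0.634, -0.1226, 0.0132]
eef_rot: [0.998, 0.057, 0.002, 0.004]
contact_force: [0.1, 0.2, -2.9]
opening: 0.424
```

Request:
play_rows(
  deltas=[
    [[1,0,0,0.006,0,0,0],[1,0,0,0.01,0,0,0]],
  ],
)

```text
clock: 11.72
tool_pos: [0.634, -0.1226, 0.0101]
eef_rot: [0.998, 0.057, 0.002, 0.004]
contact_force: [-0.7, -0.8, -2.5]
opening: 0.427
```

Request:
play_rows(
  deltas=[
    [[1,0,0,0.005,0,0,0],[1,0,0,0.008,0,0,0]],
  ],
)

```text
clock: 11.98
tool_pos: [0.6341, -0.1229, 0.0084]
eef_rot: [0.998, 0.057, 0.002, 0.005]
contact_force: [-2.8, 0.8, 8.2]
opening: 0.426
```

Request:
play_rows(
  deltas=[
    [[1,0,0,0.004,0,0,0],[1,0,0,0.004,0,0,0]],
  ],
)

```text
clock: 12.22
tool_pos: [0.6341, -0.1229, 0.0085]
eef_rot: [0.998, 0.056, 0.002, 0.005]
contact_force: [-2.8, 0.5, 7.5]
opening: 0.428
```

Contact shows 8 N, so the tray floor is at about 11 mm and the carrier base is about 6 mm thick. I release and go up.

Request:
play_rows(
  deltas=[
    [[0.0,0,0,0,0,0,0],[-0.2,0,0,0,0,0,0],[-0.35,0,0,0,0,0,0],[-0.35,0,0,0,0,0,0]],
  ],
)

```text
clock: 12.72
tool_pos: [0.6342, -0.1229, 0.0083]
eef_rot: [0.998, 0.056, 0.002, 0.005]
contact_force: [0.7, -0.5, -0.2]
opening: 0.673
```

Request:
play_rows(
  deltas=[
    [[-0.35,0,0,-0.08,0,0,0],[-0.35,0,0,-0.25,0,0,0],[-0.35,0,0,-0.45,0,0,0],[-0.35,0,0,-0.6,0,0,0],[-0.35,0,0,-0.6,0,0,0]],
  ],
)

```text
clock: 13.35
tool_pos: [0.6362, -0.1218, 0.1926]
eef_rot: [0.998, 0.056, 0.006, 0.005]
contact_force: [-0.5, -0.5, 0.1]
opening: 0.674
```

Run:
```python
from h import *
go((.470,-.001,.17),7)
c=cam('wrist');im=vision.snapshot('wrist');cv2.imwrite('pics/w6.png',im[:,:,::-1])
print('scroll expect',proj('wrist',(.470,-.001,.026),c))
```

```text
row [-0.506, -0.4633, 0.0642, 0.0037, -0.0037, -0.003] dist mm 206.7 clock 13.35 open 0.674 F [-0.5 -0.5  0.1] q [ 0.12  0.74 -0.02  1.54  0.03  0.85  0.2 ]
scroll expect (np.float64(98.69655871523028), np.float64(25.090387541762254))
```

View pics/w6.png

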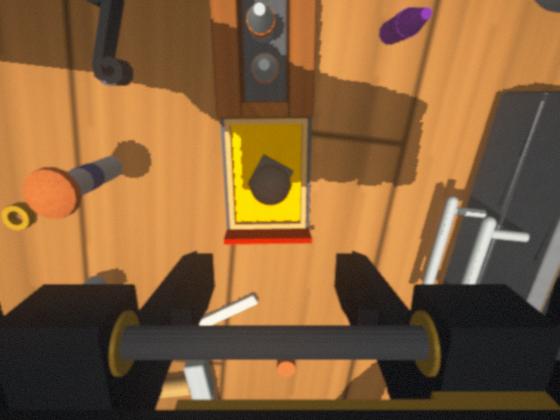

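The finial is upright in the middle of the yellow tray at (270,182). Next I hover over the scroll.

Request:
play_rows(
  deltas=[
    [[-0.35,-0.13,-0.12,0,0,0,0],[-0.35,-0.25,-0.24,0,0,0,0],[-0.35,-0.38,-0.36,0,0,0,0],[-0.35,-0.506,-0.463,0.03,0,0,0],[-0.35,-0.506,-0.463,0.03,0,0,0]],
  ],
)

```text
clock: 14.02
tool_pos: [0.4624, 0.0012, 0.1768]
eef_rot: [0.998, 0.059, -0.001, 0.005]
contact_force: [1.0, -0.5, -0.2]
opening: 0.674
```

Request:
play_rows(
  deltas=[
    [[-0.35,0,0,0,0,0,0]],
  ],
)

```text
clock: 14.15
tool_pos: [0.4629, 0.0009, 0.1762]
eef_rot: [0.998, 0.059, -0.001, 0.005]
contact_force: [0.3, -1.0, 0.1]
opening: 0.674
```

Run:
```python
from h import *
c=cam('wrist');im=vision.snapshot('wrist')
go((.470,-.001,.18),7)
np.save('c7.npy',np.array([*c[:3],*c[3].ravel()]))
crop(im,200,110,350,260,4,'pics/w7.png');
hsv=cv2.cvtColor(im,cv2.COLOR_RGB2HSV)
print(hsv[176,272],proj('wrist',(.470,-.001,.026),c))
```

```text
row [0.0244, 0.0094, -0.0131, 0.0029, 0.0012, -0.0016] dist mm 8.8 clock 14.2 open 0.674 F [ 0.   0.3 -0.4] q [-0.11  0.56 -0.    2.09  0.02  0.5  -0.01]
[ 14 156 142] (np.float64(279.9191753788622), np.float64(184.89388042693477))
```

View pics/w7.png

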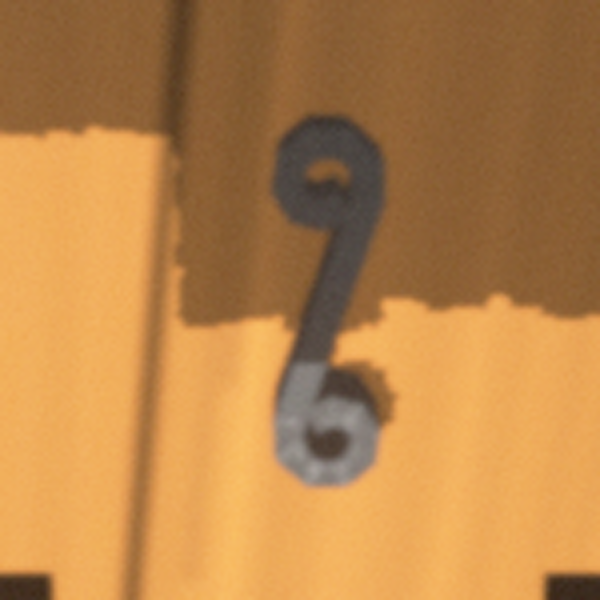

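Run:
```python
from h import *
a=np.load('c7.npy');c=(a[0],a[1],a[2],a[3:].reshape(4,4))
P=lambda u,v:onz('wrist',200+u/4-.4,110+v/4-.4,.026,c)
m=P(327,304);d=P(312,350)-P(346,240);cu=P(329,170),P(326,438)
print(m,cu,np.degrees(np.arctan2(d[1],d[0])),np.linalg.norm(cu[0]-cu[1]), 'thick',np.linalg.norm(P(326,240)-P(367,240)), 'ends',P(328,115),P(327,487))
th=np.degrees(np.arctan2(-d[1],-d[0]))
go((m[0],m[1],.05),th-90)
```

```text
[ 0.47147747 -0.00154158  0.026     ] (array([0.46786465, 0.03101313, 0.026     ]), array([ 0.47558689, -0.03627915,  0.026     ])) -99.54391978227927 0.06773392559773472 thick 0.009869522251724216 ends [0.46602495 0.04373289 0.026     ] [ 0.47750736 -0.0495372   0.026     ]
row [0.0307, 0.0078, 0.4202, 0.003, 0.0008, 0.0903] dist mm 126.4 clock 14.2 open 0.674 F [ 0.   0.3 -0.4] q [-0.11  0.56 -0.    2.09  0.02  0.5  -0.01]
```

Request:
play_rows(
  deltas=[
    [[-0.35,0.031,0.008,0.05,0.003,0.001,0.05],[-0.35,0.031,0.008,0.2,0.003,0.001,0.09],[-0.35,0.031,0.008,0.36,0.003,0.001,0.09],[-0.35,0.031,0.008,0.42,0.003,0.001,0.09],[-0.35,0.031,0.008,0.42,0.003,0.001,0.09]],
  ],
)

```text
clock: 14.82
tool_pos: [0.4716, -0.0024, 0.0485]
eef_rot: [0.997, -0.083, -0.001, 0.0]
contact_force: [-0.2, 0.9, -0.2]
opening: 0.676
```

Run:
```python
from h import *
go((.4715,-.0015,-.010),-9.5)
c=cam('wrist');im=vision.snapshot('wrist')
crop(im,120,130,420,360,2.5,'pics/w8.png');
```

```text
row [-0.0004, -0.0032, 0.195, 0.0003, 0.0004, -0.0003] dist mm 58.5 clock 14.825 open 0.676 F [-0.2  0.9 -0.2] q [-0.11  0.81  0.02  2.15 -0.09  0.18 -0.17]
```

View pics/w8.png

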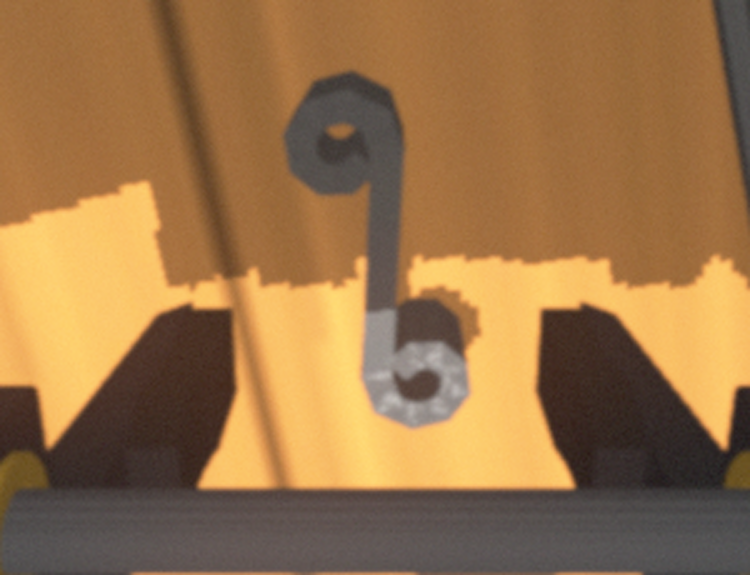

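Request:
play_rows(
  deltas=[
    [[-0.35,0,-0.003,0.05,0,0,0],[-0.35,0,-0.003,0.12,0,0,0],[-0.35,0,-0.003,0.16,0,0,0],[-0.35,0,-0.003,0.17,0,0,0]],
  ],
)

```text
clock: 15.38
tool_pos: [0.4722, -0.0015, -0.002]
eef_rot: [0.997, -0.083, -0.0, 0.0]
contact_force: [0.0, 0.2, 0.3]
opening: 0.675
```

Run:
```python
from h import *
go((.4715,-.0015,-.011),-9.5)
print(get_state()['q'])
c=cam('wrist');im=vision.snapshot('wrist')
crop(im,120,130,420,360,2.5,'pics/w9.png');
crop(vision.snapshot('side'),210,180,310,270,6,'pics/s9.png');
```

```text
row [-0.0023, 0.0005, 0.03, 0.0002, 0.0, -0.0003] dist mm 9.0 clock 15.375 open 0.675 F [0.  0.2 0.3] q [-0.1   0.92  0.01  2.16 -0.09  0.06 -0.17]
[-0.09971394  0.92088071  0.00785113  2.1585693  -0.09220767  0.06263798
 -0.16974863]
```

View pics/w9.png

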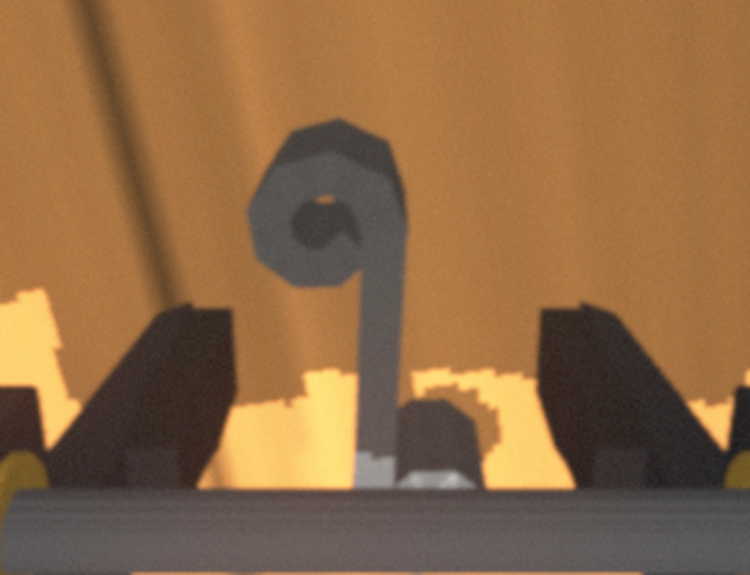

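View pics/s9.png

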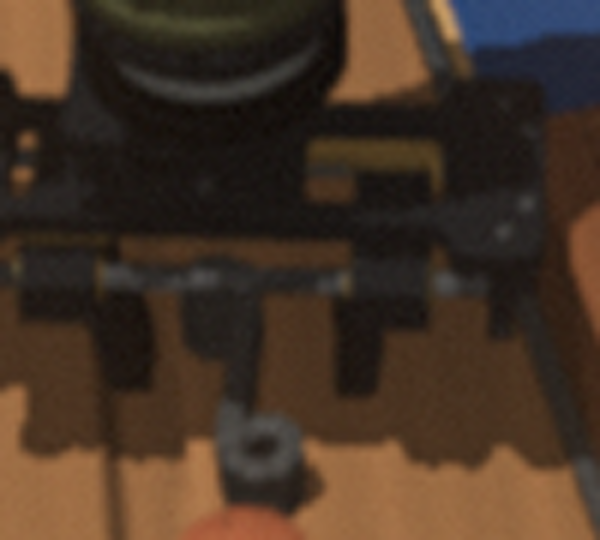

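Request:
play_rows(
  deltas=[
    [[-0.2,-0.002,0,0.005,0,0,0],[0.2,-0.002,0,0.011,0,0,0],[1,-0.002,0,0.011,0,0,0],[1,-0.002,0,0.011,0,0,0],[1,-0.002,0,0.011,0,0,0]],
  ],
  force=30,
)

```text
clock: 16.1
tool_pos: [0.4718, -0.0014, -0.0047]
eef_rot: [0.997, -0.083, 0.0, 0.0]
contact_force: [0.1, 0.1, -0.1]
opening: 0.17
```

Request:
play_rows(
  deltas=[
    [[1,0,0,0,0,0,0],[1,0,0,0,0,0,0],[1,0,0,0,0,0,0]],
  ],
  force=40,
)

```text
clock: 16.48
tool_pos: [0.4714, -0.0014, -0.0047]
eef_rot: [0.997, -0.083, -0.0, 0.0]
contact_force: [-0.9, -0.2, 1.2]
opening: 0.084
```

Request:
play_rows(
  deltas=[
    [[1,0,0,-0.02,0,0,0],[1,0,0,-0.1,0,0,0],[1,0,0,-0.2,0,0,0],[1,0,0,-0.3,0,0,0],[1,0,0,-0.35,0,0,0]],
  ],
)

```text
clock: 17.1
tool_pos: [0.4722, -0.0014, 0.102]
eef_rot: [0.997, -0.083, 0.001, 0.0]
contact_force: [0.3, 0.7, -2.6]
opening: 0.084
```

Run:
```python
from h import *
go((.603,.1193,.12),7)
c=cam('wrist');im=vision.snapshot('wrist')
crop(im,120,130,420,360,2.5,'pics/w10.png');
crop(vision.snapshot('side'),190,120,330,260,4,'pics/s10.png');
```

```text
row [0.3634, -0.469, -0.0592, 0.0001, -0.0007, -0.092] dist mm 178.9 clock 17.1 open 0.084 F [ 0.3  0.7 -2.6] q [-0.12  0.71  0.04  2.13 -0.09  0.3  -0.17]
```

View pics/w10.png

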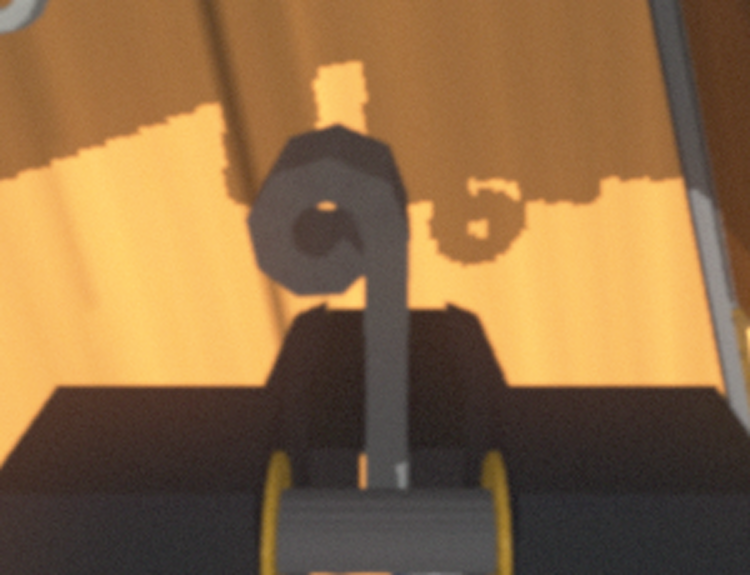

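View pics/s10.png

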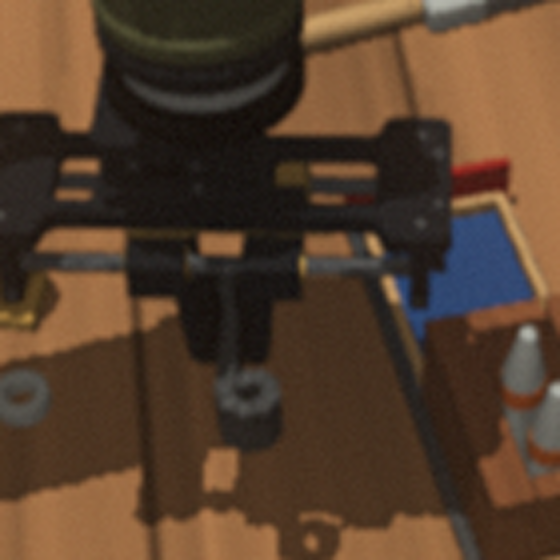

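The scroll is held: opening 0.084 is about 7.4 mm, and the force reading is −2.6 N. I move it over the blue tray.

Request:
play_rows(
  deltas=[
    [[1,0.09,-0.12,-0.06,0,0,-0.03],[1,0.18,-0.235,-0.06,0,0,-0.06],[1,0.27,-0.35,-0.06,0,0,-0.092],[1,0.363,-0.469,-0.06,0,0,-0.092],[1,0.363,-0.469,-0.06,0,0,-0.092]],
  ],
)

```text
clock: 17.82
tool_pos: [0.6052, 0.1235, 0.1192]
eef_rot: [0.998, 0.063, 0.003, -0.001]
contact_force: [-1.3, -0.1, -2.1]
opening: 0.089
```

Request:
play_rows(
  deltas=[
    [[1,0,0,0,0,0,0],[1,0,0,0,0,0,0]],
  ],
)

```text
clock: 18.08
tool_pos: [0.6041, 0.1226, 0.1185]
eef_rot: [0.998, 0.063, 0.002, -0.001]
contact_force: [0.3, -0.5, -1.9]
opening: 0.086
```

Run:
```python
from h import *
go((.603,.1193,.04),7)
c=cam('wrist');im=vision.snapshot('wrist');cv2.imwrite('pics/w11.png',im[:,:,::-1])
crop(vision.snapshot('top'),170,140,300,250,5,'pics/t11.png');
```

```text
row [-0.0059, 0.011, 0.2617, -0.0005, -0.0012, 0.0011] dist mm 78.6 clock 18.075 open 0.086 F [ 0.3 -0.5 -1.9] q [-0.28  0.8   0.01  1.69 -0.02  0.65 -0.13]
```

View pics/w11.png

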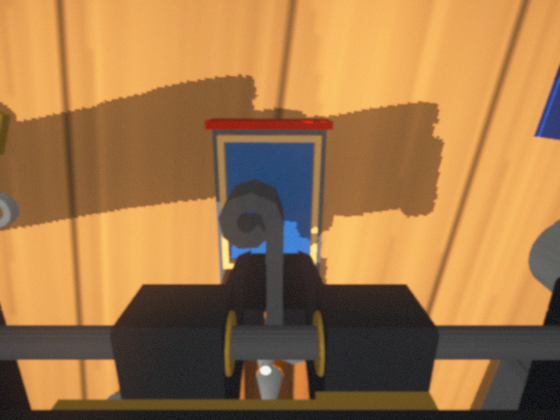

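Request:
play_rows(
  deltas=[
    [[1,-0.004,0.01,0.06,0,0,0],[1,-0.004,0.01,0.15,0,0,0],[1,-0.004,0.01,0.25,0,0,0],[1,-0.004,0.01,0.31,0,0,0],[1,-0.004,0.01,0.31,0,0,0]],
  ],
)

```text
clock: 18.8
tool_pos: [0.603, 0.1191, 0.025]
eef_rot: [0.998, 0.062, 0.001, -0.001]
contact_force: [-0.3, 0.2, -2.7]
opening: 0.085
```

Run:
```python
from h import *
for z in(.005,.011):print([ (onz('top',u,v,z)*1000).round(1) for u,v in((220,197.3),(323,184))])
go((.603,.1193,.01),7)
im=vision.snapshot('wrist');crop(im,150,30,400,290,2.2,'pics/w12.png')
crop(vision.snapshot('side'),250,130,390,260,4,'pics/s12.png');
```

```text
[array([600.9, 119.3,   5. ]), array([ 630.3, -126.1,    5. ])]
[array([599.7, 118.7,  11. ]), array([ 628.9, -125.3,   11. ])]
row [-0.0001, -0.0007, 0.0499, -0.0003, -0.0006, 0.0009] dist mm 15.0 clock 18.8 open 0.085 F [-0.3  0.2 -2.7] q [-0.27  0.94  0.01  1.73 -0.02  0.47 -0.13]
```

View pics/w12.png

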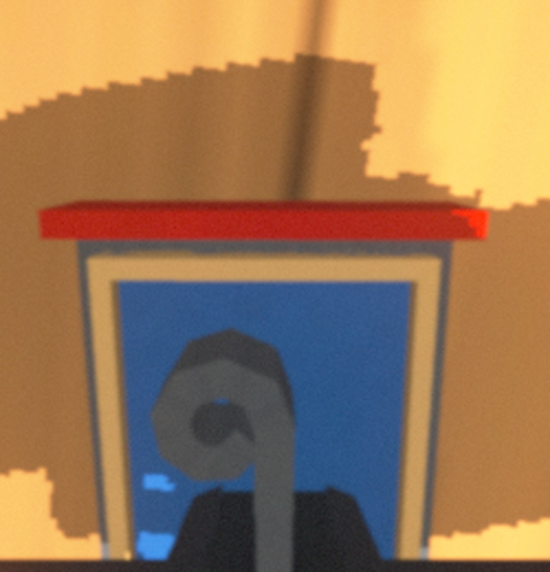

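View pics/s12.png

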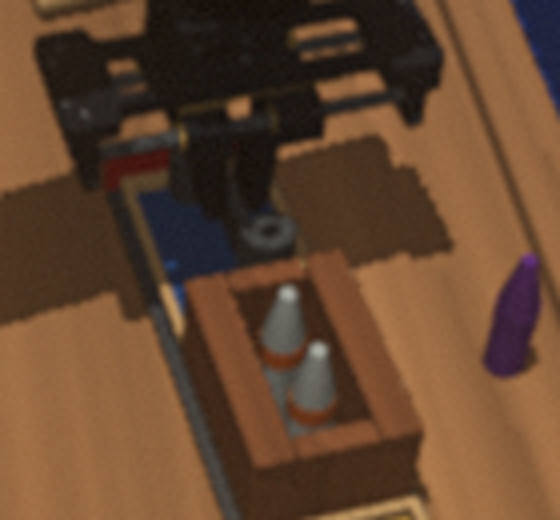

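Request:
play_rows(
  deltas=[
    [[1,-0.003,0,0.02,0,0,0],[1,-0.003,0,0.035,0,0,0],[1,-0.003,0,0.045,0,0,0],[1,-0.003,0,0.045,0,0,0]],
  ],
)

```text
clock: 19.4
tool_pos: [0.6036, 0.1194, 0.013]
eef_rot: [0.998, 0.062, 0.003, -0.001]
contact_force: [-0.3, 0.1, -2.0]
opening: 0.088
```

Request:
play_rows(
  deltas=[
    [[1,0,0,0.006,0,0,0],[1,0,0,0.01,0,0,0]],
  ],
)

```text
clock: 19.65
tool_pos: [0.6037, 0.1195, 0.0099]
eef_rot: [0.998, 0.063, 0.003, -0.001]
contact_force: [0.4, 0.1, -1.5]
opening: 0.089
```

Request:
play_rows(
  deltas=[
    [[1,0,0,0.006,0,0,0],[1,0,0,0.008,0,0,0]],
  ],
)

```text
clock: 19.9
tool_pos: [0.6036, 0.1194, 0.0073]
eef_rot: [0.998, 0.062, 0.003, -0.001]
contact_force: [0.1, -0.8, -1.9]
opening: 0.089
```

Request:
play_rows(
  deltas=[
    [[1,0,0,0.004,0,0,0],[1,0,0,0.006,0,0,0]],
  ],
)

```text
clock: 20.15
tool_pos: [0.6038, 0.1195, 0.0063]
eef_rot: [0.998, 0.062, 0.003, -0.001]
contact_force: [-2.3, -0.4, 9.0]
opening: 0.086
```

Request:
play_rows(
  deltas=[
    [[1,0,0,0.004,0,0,0],[1,0,0,0.005,0,0,0]],
  ],
)

```text
clock: 20.4
tool_pos: [0.6038, 0.1195, 0.0063]
eef_rot: [0.998, 0.062, 0.003, -0.001]
contact_force: [-4.4, -0.9, 13.4]
opening: 0.085
```

Contact came where predicted, at 9–13 N. I open partly and lift.

Request:
play_rows(
  deltas=[
    [[0.5,0,0,0,0,0,0],[0.4,0,0,0,0,0,0],[0.4,0,0,0,0,0,0],[0.4,0,0,0,0,0,0]],
  ],
)

```text
clock: 20.9
tool_pos: [0.6038, 0.1195, 0.0061]
eef_rot: [0.998, 0.062, 0.003, -0.001]
contact_force: [0.0, 0.1, 0.4]
opening: 0.301
```

Request:
play_rows(
  deltas=[
    [[0.4,0,0,-0.06,0,0,0],[0.4,0,0,-0.2,0,0,0],[0.2,0,0,-0.4,0,0,0],[0,0,0,-0.6,0,0,0],[0,0,0,-0.75,0,0,0]],
  ],
)

```text
clock: 21.52
tool_pos: [0.6032, 0.119, 0.2353]
eef_rot: [0.998, 0.062, 0.005, -0.001]
contact_force: [0.8, -0.4, -0.1]
opening: 0.501
```

Run:
```python
from h import *
go((.439,-.279,.27),7)
im=vision.snapshot('wrist');cv2.imwrite('pics/w13.png',im[:,:,::-1])
```

```text
row [-0.707, 1.248, -0.1248, -0.0006, -0.003, 0.0008] dist mm 431.9 clock 21.525 open 0.501 F [ 0.8 -0.4 -0.1] q [-0.28  0.65  0.02  1.6  -0.02  0.89 -0.13]
```

View pics/w13.png

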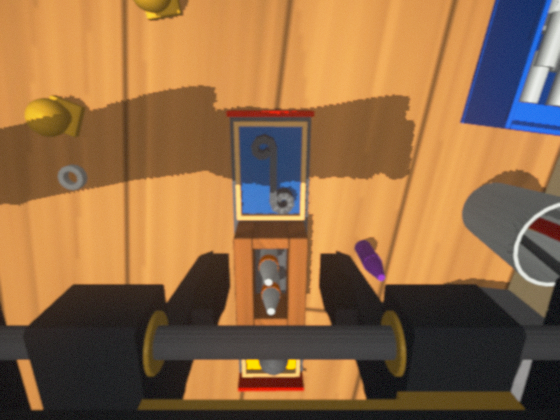

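The scroll lies lengthwise in the blue tray at (270,175). Now I go to the sound drift.

Request:
play_rows(
  deltas=[
    [[0,-0.11,0.2,-0.1,0,0,0],[0,-0.23,0.4,-0.1,0,0,0],[0,-0.34,0.6,-0.1,0,0,0],[0,-0.45,0.8,-0.1,0,0,0],[0,-0.56,0.95,-0.1,0,0,0]],
  ],
)

```text
clock: 22.2
tool_pos: [0.4852, -0.1632, 0.2681]
eef_rot: [0.998, 0.062, 0.01, -0.002]
contact_force: [0.1, -0.7, 0.3]
opening: 0.501
```

```bash
python3 -c "
from h import *
go((.439,-.279,.25),7)"
```

```text
row [-0.2018, 0.364, 0.0554, -0.0007, -0.0067, 0.0007] dist mm 126.0 clock 22.2 open 0.501 F [ 0.1 -0.7  0.3] q [ 0.24  0.47 -0.    1.86 -0.01  0.8   0.37]
```

Request:
play_rows(
  deltas=[
    [[0,-0.1,0.18,0.05,0,-0.006,0],[0,-0.202,0.364,0.05,0,-0.006,0],[0,-0.202,0.364,0.05,0,-0.006,0],[0,-0.202,0.364,0.05,0,-0.006,0],[0,-0.202,0.364,0.05,0,-0.006,0]],
  ],
)

```text
clock: 22.82
tool_pos: [0.4399, -0.2771, 0.252]
eef_rot: [0.998, 0.064, 0.001, -0.002]
contact_force: [-0.1, -0.4, -0.6]
opening: 0.499
```

Run:
```python
from h import *
c=cam('wrist');im=vision.snapshot('wrist')
go((.439,-.279,.07),7)
print(proj('wrist',(.439,-.279,.12),c),proj('wrist',(.439,-.279,0),c))
crop(im,190,90,370,300,2.7,'pics/w14.png')
ci=cv2.HoughCircles(cv2.cvtColor(im,cv2.COLOR_RGB2GRAY)[150:290,220:330].copy(),cv2.HOUGH_GRADIENT,1.5,40,param1=100,param2=12,minRadius=13,maxRadius=28)
for q in ci[0][:3]: print(q,onz('wrist',q[0]+220,q[1]+150,.12,c).round(4))
```

```text
row [-0.0055, 0.0074, 0.6063, -0.0009, -0.0009, 0.0018] dist mm 181.9 clock 22.875 open 0.499 F [0.1 0.2 0.5] q [ 0.48  0.5  -0.    1.85 -0.    0.79  0.61]
(np.float64(270.76983236300373), np.float64(190.57758122064445)) (np.float64(271.31456115184585), np.float64(166.0940893934192))
[53.25 36.75 17.05] [ 0.4408 -0.2751  0.12  ]
[ 53.25 119.25  25.45] [ 0.4516 -0.3594  0.12  ]
[53.25 78.75 20.35] [ 0.4461 -0.3163  0.12  ]
```

View pics/w14.png

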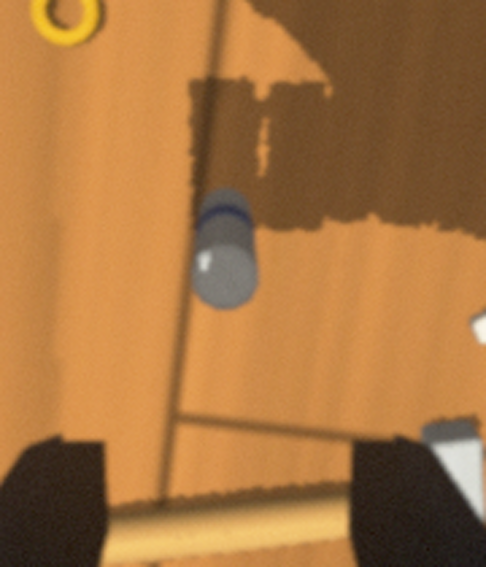

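Request:
play_rows(
  deltas=[
    [[0,0.001,0.0107,0.2,0,0,0],[0,0.001,0.0107,0.35,0,0,0],[0,0.001,0.0107,0.42,0,0,0],[0,0.001,0.0107,0.42,0,0,0]],
  ],
)

```text
clock: 23.38
tool_pos: [0.4408, -0.278, 0.1247]
eef_rot: [0.998, 0.065, 0.0, -0.003]
contact_force: [0.1, -1.3, -0.0]
opening: 0.504
```

Run:
```python
from h import *
c=cam('wrist');im=vision.snapshot('wrist')
go((.441,-.280,.065),7)
print(proj('wrist',(.441,-.28,.12),c))
crop(im,150,130,400,360,2.5,'pics/w15.png')
crop(vision.snapshot('side'),190,290,310,420,4.5,'pics/s15.png')
```

```text
row [-0.0026, 0.0045, 0.2028, -0.0011, -0.0008, 0.0024] dist mm 60.9 clock 23.425 open 0.501 F [0.5 0.7 0.1] q [ 0.48  0.7  -0.01  1.97  0.    0.48  0.6 ]
(np.float64(271.52809076574624), np.float64(249.6949540718055))
```

View pics/w15.png

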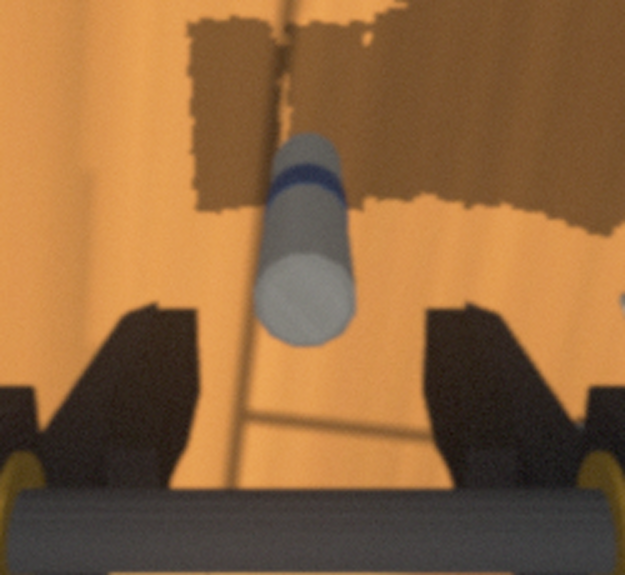

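View pics/s15.png

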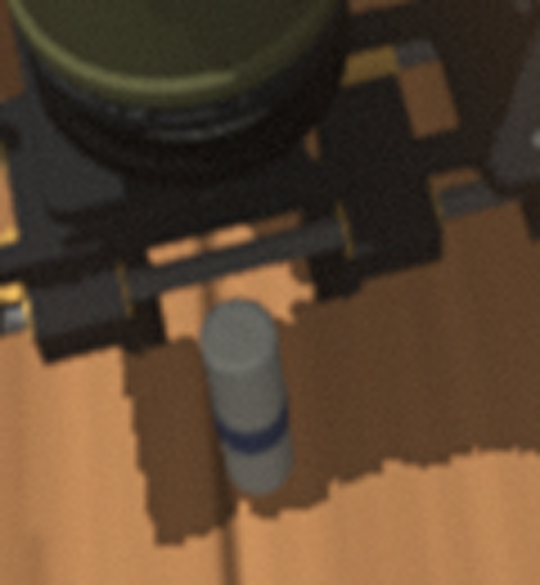

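The head centre at (272,250) matches the prediction for (0.441, −0.280). I go down and grip.

Request:
play_rows(
  deltas=[
    [[0,-0.001,0.0045,0.08,0,0,0],[0,-0.001,0.0045,0.17,0,0,0],[0,-0.001,0.0045,0.203,0,0,0.002],[0.2,-0.001,0.0045,0.203,0,0,0.002]],
  ],
  force=40,
)

```text
clock: 23.98
tool_pos: [0.4424, -0.2806, 0.0662]
eef_rot: [0.998, 0.062, 0.002, -0.001]
contact_force: [-0.1, 0.5, -0.1]
opening: 0.414
```

Request:
play_rows(
  deltas=[
    [[1,0,0,0,0,0,0],[1,0,0,0,0,0,0],[1,0,0,0,0,0,0],[1,0,0,0,0,0,0],[1,0,0,0,0,0,0]],
  ],
  force=40,
)

```text
clock: 24.6
tool_pos: [0.4425, -0.2812, 0.0672]
eef_rot: [0.998, 0.061, 0.003, -0.001]
contact_force: [-1.1, 0.2, 7.3]
opening: 0.257
```

Request:
play_rows(
  deltas=[
    [[1,0,0,-0.02,0,0,0],[1,0,0,-0.1,0,0,0],[1,0,0,-0.25,0,0,0],[1,0,0,-0.42,0,0,0],[1,0,0,-0.5,0,0,0]],
  ],
)

```text
clock: 25.22
tool_pos: [0.4426, -0.2818, 0.22]
eef_rot: [0.998, 0.061, 0.004, 0.0]
contact_force: [0.4, -0.2, -3.7]
opening: 0.261
```

Run:
```python
from h import *
go((.6177,-.0006,.21),7)
cv2.imwrite('pics/w16.png',vision.snapshot('wrist')[:,:,::-1])
crop(vision.snapshot('side'),160,200,330,400,3,'pics/s16.png')
```

```text
row [0.6935, -0.8589, 0.0382, 0.0003, -0.0027, 0.0001] dist mm 331.4 clock 25.225 open 0.261 F [ 0.4 -0.2 -3.7] q [ 0.48  0.55 -0.    1.88 -0.    0.7   0.61]
```

View pics/w16.png

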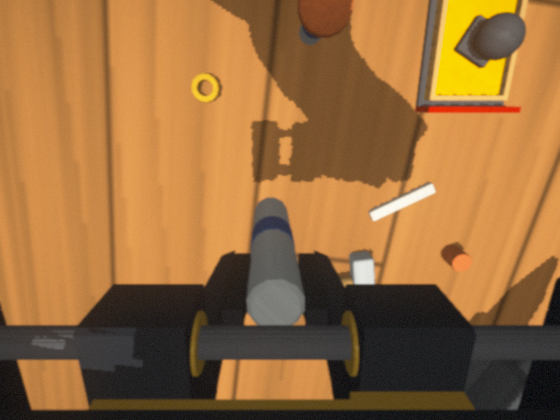

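View pics/s16.png

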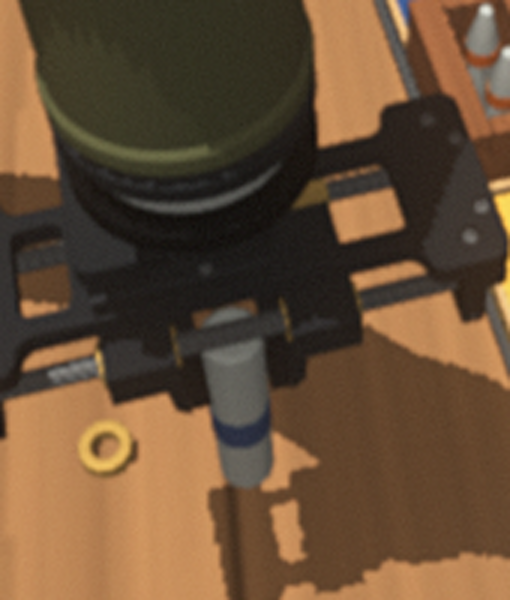

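Run:
```python
from h import *
c=cam('wrist');s=get_state();p=s['tool_pos'];R=Ro.from_quat(s['eef_rot']).as_matrix()
for h in(-.067,.053): print(proj('wrist',p-R[:,2]*h,c), proj('wrist',p+[0,0,h],c))
im=vision.snapshot('wrist');crop(im,220,180,330,340,3.7,'pics/w17.png')
```

```text
(np.float64(272.0657776096358), np.float64(210.88848058634343)) (np.float64(271.1660060658614), np.float64(210.692531283625))
(np.float64(270.502473215374), np.float64(308.1162988405924)) (np.float64(271.8330266269572), np.float64(308.37609028397674))
```

View pics/w17.png

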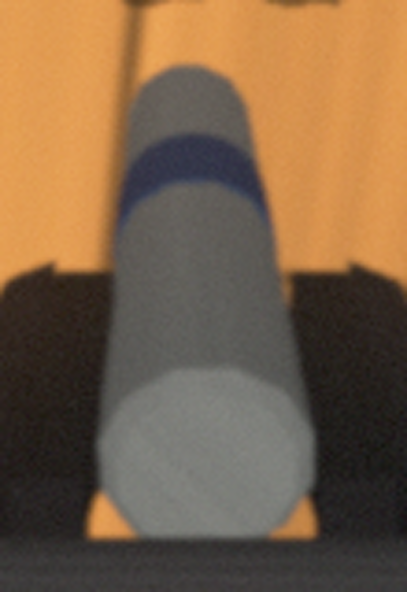

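Request:
play_rows(
  deltas=[
    [[1,0.13,-0.16,0,0,-0.002,0],[1,0.26,-0.32,0,0,-0.002,0],[1,0.39,-0.48,0,0,-0.002,0],[1,0.5,-0.62,0,0,-0.002,0],[1,0.55,-0.68,0,0,-0.002,0]],
  ],
)

```text
clock: 26.0
tool_pos: [0.5812, -0.054, 0.2168]
eef_rot: [0.998, 0.064, -0.001, -0.001]
contact_force: [-0.0, -0.2, -4.3]
opening: 0.258
```

Run:
```python
from h import *
go((.6177,-.0006,.21),7)
c=cam('wrist');np.save('c18.npy',np.array([*c[:3],*c[3].ravel()]))
cv2.imwrite('pics/w18.png',vision.snapshot('wrist')[:,:,::-1])
```

```text
row [0.1435, -0.1608, 0.0228, -0.0009, 0.0006, 0.002] dist mm 65.0 clock 26.0 open 0.258 F [-0.  -0.2 -4.3] q [-0.01  0.63  0.04  1.7  -0.03  0.81  0.17]
```

View pics/w18.png

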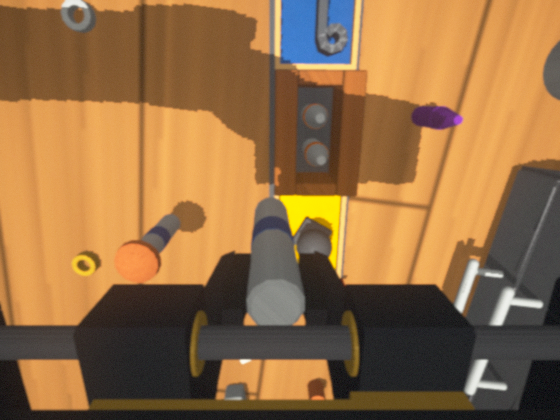

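Run:
```python
from h import *
crop(cv2.imread('pics/w18.png')[:,:,::-1],260,50,380,215,3.6,'pics/w18c.png')
```

```text
(no output)
```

View pics/w18c.png

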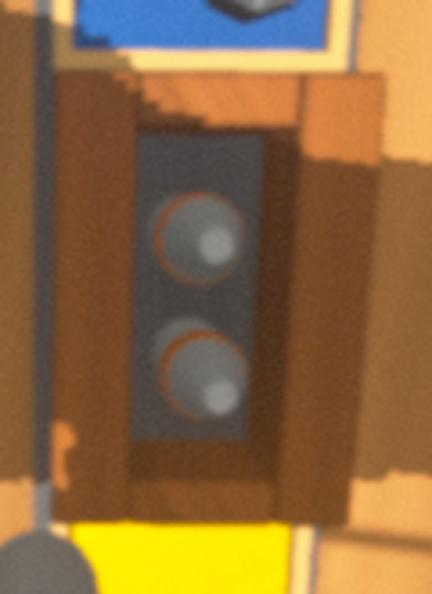

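Run:
```python
from h import *
a=np.load('c18.npy');c=(a[0],a[1],a[2],a[3:].reshape(4,4))
P=lambda u,v,z:onz('wrist',260+u/3.6-.4,50+v/3.6-.4,z,c)*1000
T=[P(*q,.068)[:2] for q in((55,73),(385,75),(348,523),(50,523))]
print(np.round(T,1),'centre',np.mean(T,0),[round(float(np.linalg.norm(T[i]-T[(i+1)%4])),1) for i in range(4)])
S=[P(*q,.068)[:2] for q in((137,130),(300,128),(275,483),(130,483))]
print(np.round(S,1),'slot centre',np.mean(S,0),[round(float(np.linalg.norm(S[i]-S[(i+1)%4])),1) for i in range(4)])
ta=P(216,245,.091);tb=P(221,398,.091);print('tips',ta,tb)
print('bands',P(198,237,.061),P(203,375,.061))
y=np.radians(7);ex=np.array([np.cos(y),np.sin(y)]);ey=np.array([-np.sin(y),np.cos(y)]);ctr=np.mean(S,0)
for t in(ta,tb):print((t[:2]-ctr)@ex,(t[:2]-ctr)@ey)
```

```text
[[569.8  48.7]
 [649.7  58.6]
 [663.8 -53.9]
 [583.2 -64.4]] centre [616.63857132  -2.74690441] [80.5, 113.5, 81.3, 114.0]
[[591.6  38.4]
 [631.5  44. ]
 [642.  -45.5]
 [603.2 -50.5]] slot centre [617.0708289   -3.39792504] [40.3, 90.1, 39.1, 89.7]
tips [612.51300406  14.49698812  91.        ] [619.8921077  -21.07785316  91.        ]
bands [611.63028733  14.9320199   61.        ] [618.88390752 -20.18389349  61.        ]
-2.343010186050973 18.316986306811717
0.6456081871431727 -17.89197201599774
```

Run:
```python
from h import *
vision.snapshot('wrist');c=cam('wrist');np.save('c18.npy',np.array([*c[:3],*c[3].ravel()]))
im=vision.snapshot('wrist');go((.617,-.003,.19),7);print(get_state()['tool_pos'])
crop(im,260,50,380,215,3.6,'pics/w18c.png')
```

```text
row [0.1454, -0.1679, 0.0911, 0.0, 0.0008, 0.0007] dist mm 72.0 clock 26.15 open 0.259 F [-0.6 -0.8 -3.5] q [-0.    0.63  0.04  1.7  -0.03  0.81  0.18]
[ 0.58003119 -0.05838443  0.21744793]
```

View pics/w18c.png

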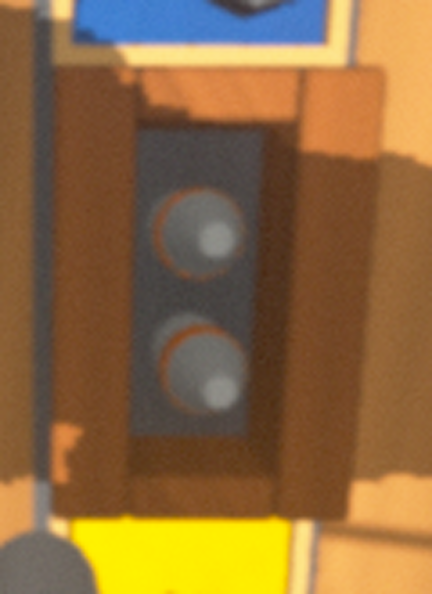

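Run:
```python
from h import *
a=np.load('c18.npy');c=(a[0],a[1],a[2],a[3:].reshape(4,4))
P=lambda u,v,z:onz('wrist',260+u/3.6-.4,50+v/3.6-.4,z,c)*1000
S=[P(*q,.068)[:2] for q in((137,125),(300,123),(275,478),(130,478))]
T=[P(*q,.068)[:2] for q in((55,68),(385,70),(348,518),(50,518))]
ta=P(216,239,.091);tb=P(221,393,.091);print('slot',np.mean(S,0),'block',np.mean(T,0),'tips',ta,tb,(ta+tb)/2)
```

```text
slot [617.13231889  -3.45102878] block [616.70362566  -2.80101404] tips [612.54033008  14.57350144  91.        ] [619.93782678 -21.18895669  91.        ] [616.23907843  -3.30772763  91.        ]
```

Request:
play_rows(
  deltas=[
    [[1,0.06,-0.07,0.0,0,0,0],[1,0.12,-0.14,0.0,0,0,0],[1,0.145,-0.168,0.03,0,0,0],[1,0.145,-0.168,0.09,0,0,0],[1,0.145,-0.168,0.09,0,0,0]],
  ],
)

```text
clock: 26.78
tool_pos: [0.6142, -0.0056, 0.1882]
eef_rot: [0.998, 0.061, -0.004, 0.001]
contact_force: [0.5, -0.9, -3.6]
opening: 0.259
```

Request:
play_rows(
  deltas=[
    [[1,0,0,0,0,0,0]],
  ],
)

```text
clock: 26.9
tool_pos: [0.6139, -0.0072, 0.1883]
eef_rot: [0.998, 0.06, -0.004, 0.001]
contact_force: [1.6, -0.2, -2.4]
opening: 0.262
```

Run:
```python
from h import *
c=cam('wrist');im=vision.snapshot('wrist');go((.617,-.003,.165),7);print(get_state()['tool_pos'])
crop(im,210,100,340,330,2.6,'pics/w19.png')
s=vision.snapshot('side');crop(s,260,110,400,290,3.3,'pics/s19.png')
p=get_state()['tool_pos']; print(proj('side',p-[0,0,.067]),proj('wrist',(.6125,.0145,.091),c))
```

```text
row [0.0137, -0.0139, 0.0773, 0.0008, 0.0031, -0.0008] dist mm 23.9 clock 26.95 open 0.262 F [-0.1 -0.5 -4.1] q [-0.09  0.71  0.05  1.63 -0.04  0.81  0.09]
[ 0.613641   -0.0075496   0.18822668]
(np.float64(326.727425220921), np.float64(200.48352694836524)) (np.float64(274.7709983133104), np.float64(173.0072979786578))
```

View pics/w19.png

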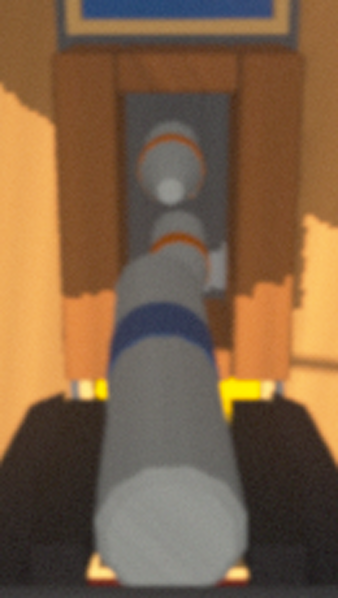

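View pics/s19.png

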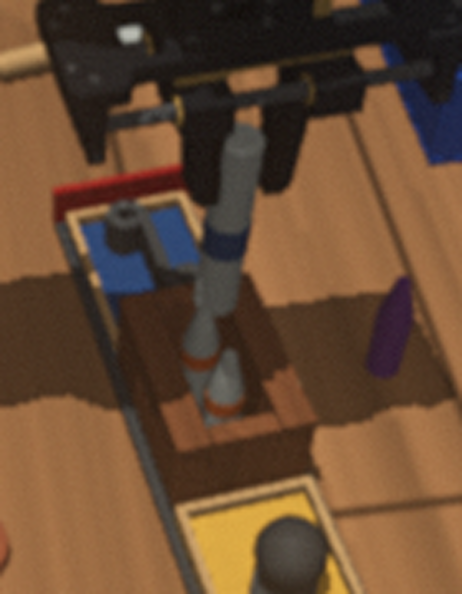

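Run:
```python
from h import *
s=get_state();p=s['tool_pos'];R=Ro.from_quat(s['eef_rot']).as_matrix();print(p,R[:,2])
for h in(-.067,.053):
  for q in (p+[0,0,h],p-R[:,2]*h):
    u=proj('side',q); w=proj('wrist',q);print(h,((u[0]-260)*3.3,(u[1]-110)*3.3),((w[0]-210)*2.6,(w[1]-100)*2.6))
```

```text
[ 0.61392744 -0.00710215  0.18844241] [-0.0086484  -0.00331397 -0.99995711]
-0.067 (np.float64(220.20050322903936), np.float64(298.5956389296053)) (np.float64(163.50595138113616), np.float64(287.71398255258794))
-0.067 (np.float64(219.23266712518443), np.float64(299.00969445015164)) (np.float64(161.38628643083183), np.float64(288.21373009091377))
0.053 (np.float64(239.81792473935158), np.float64(133.16722996613777)) (np.float64(154.1976158317555), np.float64(541.5788319506838))
0.053 (np.float64(240.67839417167335), np.float64(132.83300836311776)) (np.float64(157.3294899325967), np.float64(540.9141030903008))
```

Request:
play_rows(
  deltas=[
    [[1,0.013,-0.015,0.0,0,0.003,0],[1,0.013,-0.015,0.02,0,0.003,0],[1,0.013,-0.015,0.045,0,0.003,0],[1,0.013,-0.015,0.06,0,0.003,0],[1,0.013,-0.015,0.06,0,0.003,0]],
  ],
)

```text
clock: 27.62
tool_pos: [0.6167, -0.0023, 0.1697]
eef_rot: [0.998, 0.06, -0.0, 0.001]
contact_force: [-0.4, 0.2, -4.1]
opening: 0.258
```

Run:
```python
from h import *
c=cam('wrist');im=vision.snapshot('wrist');go((.617,-.003,.155),7);p=get_state()['tool_pos'];print(p)
crop(im,210,100,340,330,2.6,'pics/w20.png')
s=vision.snapshot('side');crop(s,290,150,370,240,6.6,'pics/s20.png')
t=vision.snapshot('top');crop(t,230,150,310,220,7,'pics/t20.png')
w=proj('wrist',p-[0,0,.067],c);print(((w[0]-210)*2.6,(w[1]-100)*2.6))
```

```text
row [-0.0001, 0.0021, 0.0503, 0.0007, 0.0, -0.0007] dist mm 15.1 clock 27.675 open 0.26 F [ 0.2 -0.4 -2.9] q [-0.1   0.73  0.04  1.65 -0.04  0.76  0.08]
[ 0.61696722 -0.00234493  0.17008786]
(np.float64(162.6384792670544), np.float64(288.48195283874617))
```

View pics/w20.png

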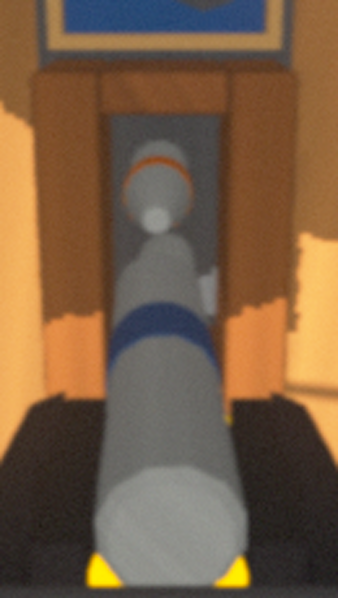

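View pics/s20.png

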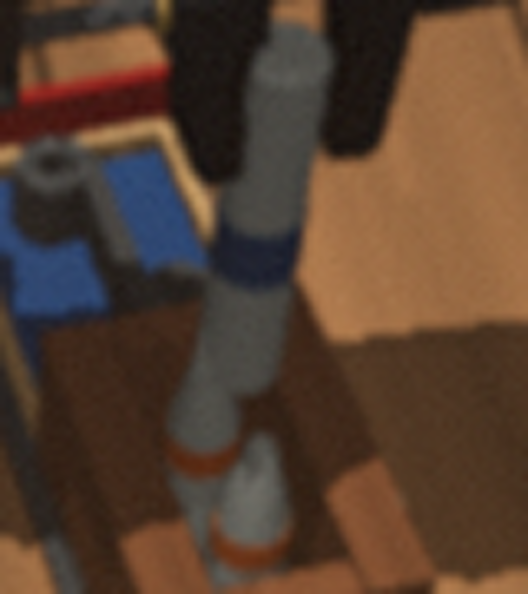

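Request:
play_rows(
  deltas=[
    [[1,0,0.001,0.02,0,0,0],[1,0,0.001,0.035,0,0,0],[1,0,0.001,0.05,0,0,0],[1,0,0.001,0.05,0,0,0]],
  ],
)

```text
clock: 28.28
tool_pos: [0.6169, -0.0026, 0.155]
eef_rot: [0.998, 0.06, -0.0, 0.001]
contact_force: [-0.9, 0.1, -3.9]
opening: 0.26
```

Request:
play_rows(
  deltas=[
    [[1,0,0,0.008,0,0,0],[1,0,0,0.016,0,0,0],[1,0,0,0.024,0,0,0],[1,0,0,0.024,0,0,0]],
  ],
)

```text
clock: 28.78
tool_pos: [0.6168, -0.0027, 0.1475]
eef_rot: [0.998, 0.06, -0.0, 0.001]
contact_force: [1.0, 0.4, -4.0]
opening: 0.262
```

Run:
```python
from h import *
c=cam('wrist');im=vision.snapshot('wrist');go((.617,-.003,.135),7);p=get_state()['tool_pos'];print(p)
crop(im,210,100,340,330,2.6,'pics/w21.png')
s=vision.snapshot('side');crop(s,290,150,370,240,6.6,'pics/s21.png')
```

```text
row [0.0003, 0.0011, 0.0422, 0.0007, 0.0002, -0.0007] dist mm 12.7 clock 28.825 open 0.266 F [ 0.2 -0.8 -3. ] q [-0.09  0.76  0.04  1.67 -0.04  0.71  0.09]
[ 0.61688531 -0.00266314  0.14767136]
```

View pics/w21.png

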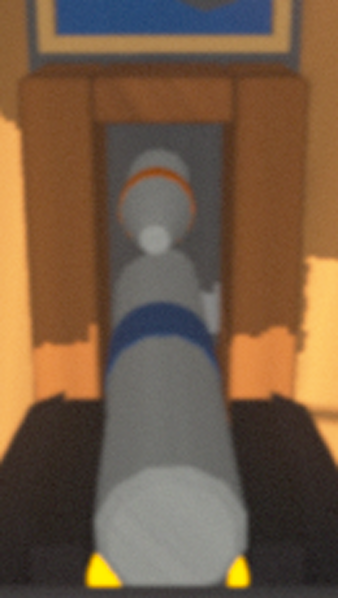

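View pics/s21.png

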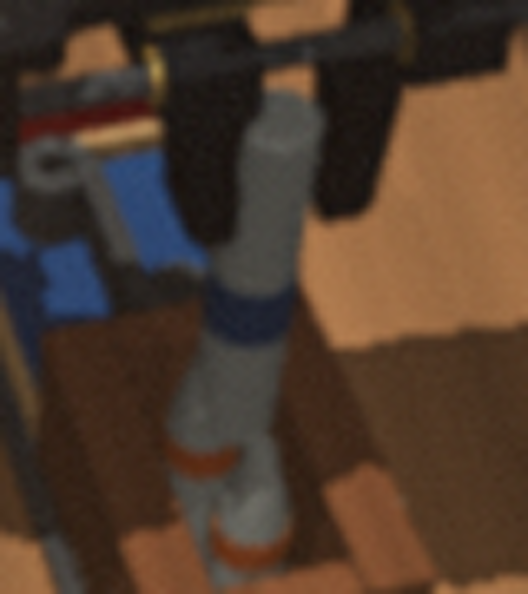

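The foot (z about 0.08) is now below the pritchel tips and between them, with no contact force. I continue slowly.

Request:
play_rows(
  deltas=[
    [[1,0,0,0.007,0,0,0],[1,0,0,0.014,0,0,0],[1,0,0,0.021,0,0,0],[1,0,0,0.028,0,0,0],[1,0,0,0.028,0,0,0]],
  ],
)

```text
clock: 29.5
tool_pos: [0.6168, -0.0026, 0.1392]
eef_rot: [0.998, 0.06, -0.0, 0.001]
contact_force: [-0.2, -0.3, -3.8]
opening: 0.26
```

Request:
play_rows(
  deltas=[
    [[1,0,0,0.007,0,0,0],[1,0,0,0.014,0,0,0],[1,0,0,0.021,0,0,0],[1,0,0,0.028,0,0,0],[1,0,0,0.028,0,0,0]],
  ],
)

```text
clock: 30.12
tool_pos: [0.6166, -0.0026, 0.1305]
eef_rot: [0.998, 0.06, -0.001, 0.001]
contact_force: [-0.1, -0.5, -4.2]
opening: 0.261
```

Request:
play_rows(
  deltas=[
    [[1,0,0,0.007,0,0,0],[1,0,0,0.014,0,0,0],[1,0,0,0.021,0,0,0],[1,0,0,0.028,0,0,0],[1,0,0,0.028,0,0,0]],
  ],
)

```text
clock: 30.75
tool_pos: [0.6164, -0.0027, 0.1218]
eef_rot: [0.998, 0.06, -0.001, 0.001]
contact_force: [0.4, -0.4, -3.0]
opening: 0.261
```

Run:
```python
from h import *
c=cam('wrist');im=vision.snapshot('wrist');go((.617,-.003,.078),7);s=get_state();print(s['tool_pos'],s['moment'])
crop(im,210,100,340,330,2.6,'pics/w22.png')
s=vision.snapshot('side');crop(s,290,150,370,240,6.6,'pics/s22.png')
```

```text
row [0.0019, 0.001, 0.1463, 0.0007, 0.0005, -0.0006] dist mm 43.9 clock 30.8 open 0.263 F [-0.4 -0.4 -4.3] q [-0.09  0.8   0.04  1.68 -0.04  0.66  0.09]
[ 0.61645249 -0.00267186  0.12187535] [-0.03333763  0.0384391   0.03193586]
```

View pics/w22.png

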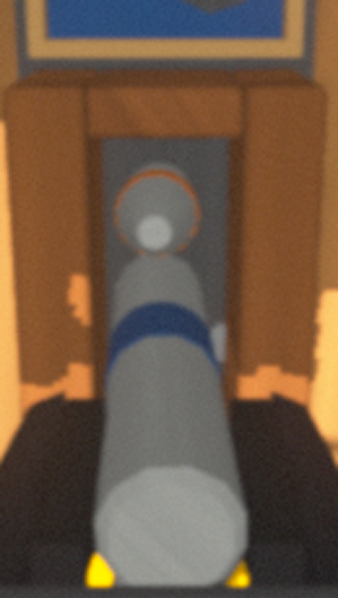

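View pics/s22.png

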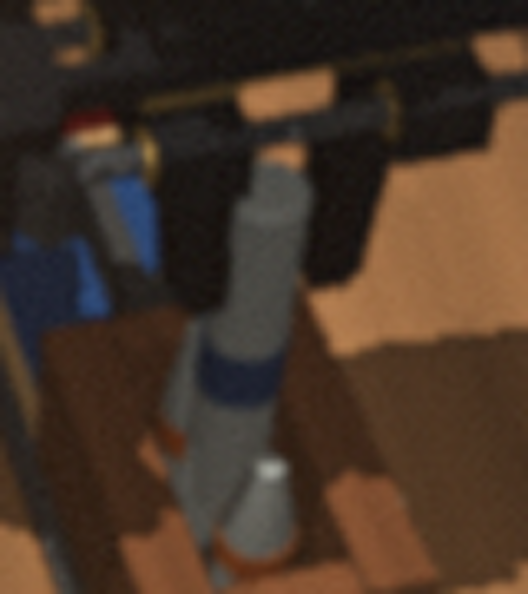

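Request:
play_rows(
  deltas=[
    [[1,0.001,0,0.008,0,0,0],[1,0.001,0,0.016,0,0,0],[1,0.001,0,0.024,0,0,0],[1,0.001,0,0.032,0,0,0],[1,0.001,0,0.032,0,0,0]],
  ],
)

```text
clock: 31.48
tool_pos: [0.6166, -0.0027, 0.1121]
eef_rot: [0.998, 0.06, -0.001, 0.001]
contact_force: [-0.3, -0.3, -2.8]
opening: 0.26
```

Request:
play_rows(
  deltas=[
    [[1,0.001,0,0.008,0,0,0],[1,0.001,0,0.016,0,0,0],[1,0.001,0,0.024,0,0,0],[1,0.001,0,0.032,0,0,0],[1,0.001,0,0.032,0,0,0]],
  ],
)

```text
clock: 32.1
tool_pos: [0.6166, -0.0026, 0.1021]
eef_rot: [0.998, 0.06, -0.001, 0.001]
contact_force: [0.4, -0.1, -3.8]
opening: 0.261
```

Request:
play_rows(
  deltas=[
    [[1,0.001,0,0.008,0,0,0],[1,0.001,0,0.016,0,0,0],[1,0.001,0,0.024,0,0,0],[1,0.001,0,0.032,0,0,0],[1,0.001,0,0.032,0,0,0]],
  ],
)

```text
clock: 32.72
tool_pos: [0.6172, -0.0028, 0.0928]
eef_rot: [0.998, 0.06, -0.001, 0.001]
contact_force: [-0.3, 0.5, 0.0]
opening: 0.261
```

Run:
```python
from h import *
c=cam('wrist');im=vision.snapshot('wrist');go((.617,-.003,.078),7);s=get_state();print(s['tool_pos'],s['moment'])
crop(im,210,100,340,330,2.6,'pics/w23.png')
s=vision.snapshot('side');crop(s,290,150,370,240,6.6,'pics/s23.png')
```

```text
row [-0.0006, 0.0008, 0.0493, 0.0007, 0.0006, -0.0007] dist mm 14.8 clock 32.775 open 0.261 F [-1.3 -0.8 -0.4] q [-0.09  0.84  0.03  1.7  -0.04  0.6   0.09]
[ 0.61718094 -0.00271448  0.09277644] [-0.00458613  0.08581049 -0.00436693]
```

View pics/w23.png

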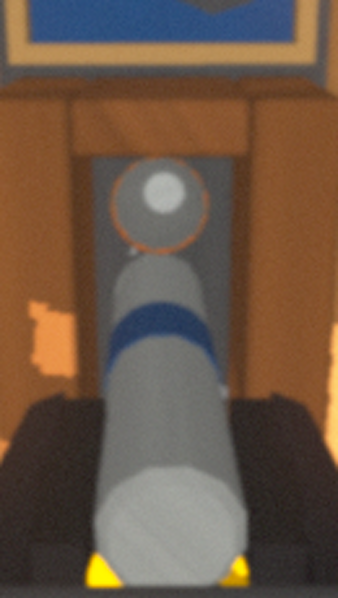

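View pics/s23.png

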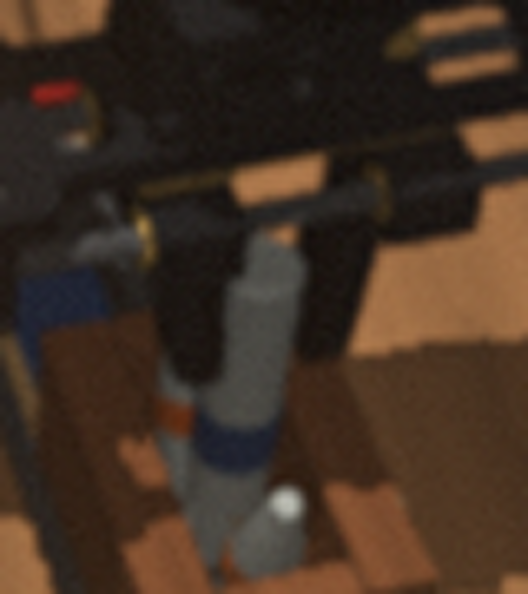

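Request:
play_rows(
  deltas=[
    [[1,-0.001,0,0.005,0,0,0],[1,-0.001,0,0.01,0,0,0],[1,-0.001,0,0.01,0,0,0]],
  ],
)

```text
clock: 33.2
tool_pos: [0.6162, -0.0029, 0.089]
eef_rot: [0.998, 0.06, -0.002, 0.001]
contact_force: [0.3, -0.4, -2.6]
opening: 0.26
```

Request:
play_rows(
  deltas=[
    [[1,0,0,0.005,0,0,0],[1,0,0,0.01,0,0,0],[1,0,0,0.01,0,0,0]],
  ],
)

```text
clock: 33.58
tool_pos: [0.6158, -0.0028, 0.0856]
eef_rot: [0.998, 0.06, -0.002, 0.001]
contact_force: [-0.3, 0.3, -3.8]
opening: 0.259
```

Request:
play_rows(
  deltas=[
    [[1,0,0,0.005,0,0,0],[1,0,0,0.01,0,0,0],[1,0,0,0.01,0,0,0]],
  ],
)

```text
clock: 33.95
tool_pos: [0.6158, -0.0028, 0.0826]
eef_rot: [0.998, 0.06, -0.002, 0.001]
contact_force: [-0.1, -0.0, -1.8]
opening: 0.264
```

Request:
play_rows(
  deltas=[
    [[1,0.001,0,0.004,0,0,0],[1,0.001,0,0.008,0,0,0],[1,0.001,0,0.008,0,0,0]],
  ],
)

```text
clock: 34.33
tool_pos: [0.616, -0.0028, 0.08]
eef_rot: [0.998, 0.06, -0.002, 0.001]
contact_force: [0.3, -1.1, -2.7]
opening: 0.262
```

Request:
play_rows(
  deltas=[
    [[1,0,0,0.003,0,0,0],[1,0,0,0.006,0,0,0],[1,0,0,0.006,0,0,0]],
  ],
)

```text
clock: 34.7
tool_pos: [0.6161, -0.0028, 0.0784]
eef_rot: [0.998, 0.06, -0.002, 0.001]
contact_force: [0.5, 1.0, 1.9]
opening: 0.262
```

Request:
play_rows(
  deltas=[
    [[1,0,0,0.003,0,0,0],[1,0,0,0.005,0,0,0],[1,0,0,0.005,0,0,0]],
  ],
)

```text
clock: 35.08
tool_pos: [0.6164, -0.0029, 0.0782]
eef_rot: [0.998, 0.06, -0.002, 0.001]
contact_force: [-3.2, 0.0, 10.1]
opening: 0.261
```

Run:
```python
from h import *
go((.617,-.003,.078),7);s=get_state();print(s['tool_pos'],s['moment'])
crop(vision.snapshot('wrist'),210,100,340,330,2.6,'pics/w24.png')
crop(vision.snapshot('side'),290,150,370,240,6.6,'pics/s24.png')
```

```text
row [0.0018, 0.0005, 0.0008, 0.0007, 0.0011, -0.0007] dist mm 0.6 clock 35.075 open 0.261 F [-3.2  0.  10.1] q [-0.09  0.86  0.03  1.7  -0.04  0.58  0.09]
[ 0.61644925 -0.00291969  0.07824179] [-0.0676283   0.74891781 -0.01231966]
```

View pics/w24.png

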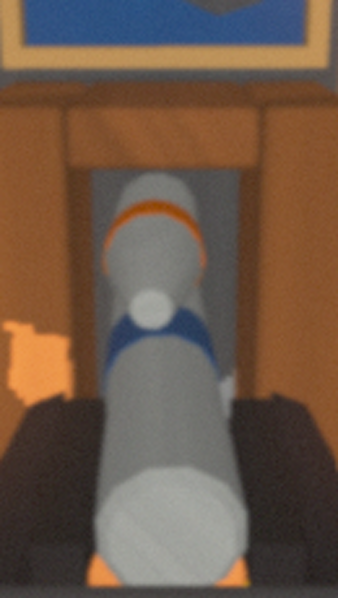

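View pics/s24.png

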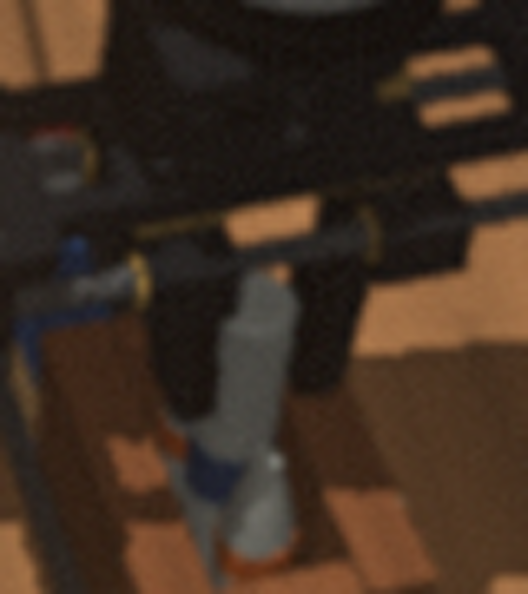

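The drift bottomed out at the expected height, TCP 0.078, at 10 N. I release it and go straight up.

Request:
play_rows(
  deltas=[
    [[0.4,0,0,0,0,0,0],[0.3,0,0,0,0,0,0],[0.2,0,0,0,0,0,0],[0.2,0,0,0,0,0,0]],
  ],
)

```text
clock: 35.67
tool_pos: [0.6164, -0.0029, 0.078]
eef_rot: [0.998, 0.06, -0.002, 0.001]
contact_force: [-0.4, -0.3, 0.1]
opening: 0.4
```

Request:
play_rows(
  deltas=[
    [[0.2,0,0,-0.04,0,0,0],[0.2,0,0,-0.14,0,0,0],[0.2,0,0,-0.26,0,0,0],[0.2,0,0,-0.42,0,0,0],[0.2,0,0,-0.6,0,0,0]],
  ],
)

```text
clock: 36.3
tool_pos: [0.6165, -0.0024, 0.26]
eef_rot: [0.998, 0.06, -0.002, 0.001]
contact_force: [0.5, -0.0, -0.6]
opening: 0.401
```

Run:
```python
from h import *
go((.45,.25,.26),7)
```

```text
row [-0.4504, -0.9018, -0.0001, 0.0007, 0.0013, -0.0007] dist mm 302.4 clock 36.3 open 0.401 F [ 0.5 -0.  -0.6] q [-0.1   0.63  0.06  1.55 -0.04  0.97  0.08]
```

Now I move clear to get an unobstructed view from the top and side cameras.

Request:
play_rows(
  deltas=[
    [[0.2,-0.09,-0.18,0,0,0,0],[0.2,-0.18,-0.36,0,0,0,0],[0.2,-0.27,-0.54,0,0,0,0],[0.2,-0.36,-0.72,0,0,0,0],[0.2,-0.45,-0.9,0,0,0,0]],
  ],
)

```text
clock: 36.92
tool_pos: [0.4492, 0.251, 0.2609]
eef_rot: [0.998, 0.06, -0.001, 0.001]
contact_force: [0.6, 0.8, 0.2]
opening: 0.4
```

Request:
play_rows(
  deltas=[
    [[0.2,0,0,0,0,0,0],[0.2,0,0,0,0,0,0],[0.2,0,0,0,0,0,0]],
  ],
)

```text
clock: 37.3
tool_pos: [0.4503, 0.2493, 0.2612]
eef_rot: [0.998, 0.058, -0.001, 0.001]
contact_force: [-0.5, 1.1, 0.4]
opening: 0.404
```

Run:
```python
from h import *
t=vision.snapshot('top');crop(t,120,140,420,320,2.6,'pics/tf.png')
s=vision.snapshot('side');crop(s,170,100,400,400,2,'pics/sf.png');crop(s,280,150,380,260,5.4,'pics/sf2.png');crop(t,180,155,360,225,4.4,'pics/tf2.png')
g=get_state();print(g['tool_pos'],g['contact_force'],g['clock'])
```

```text
[0.45011133 0.24951072 0.26105117] [ 0.27443067 -0.1715246   0.37030394] 37.4
```

View pics/tf.png

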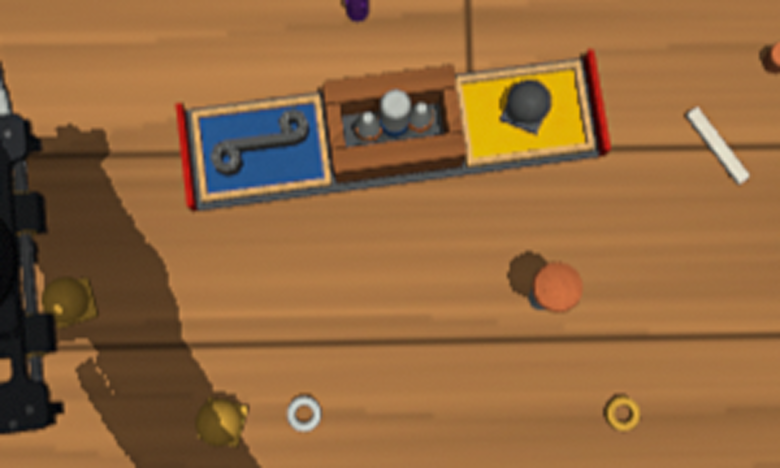

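View pics/sf.png

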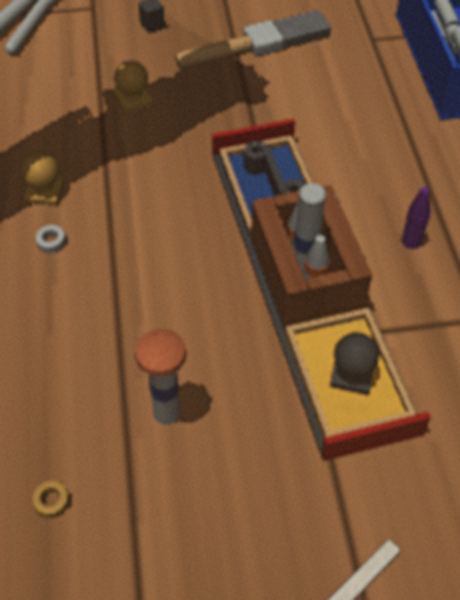

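View pics/sf2.png

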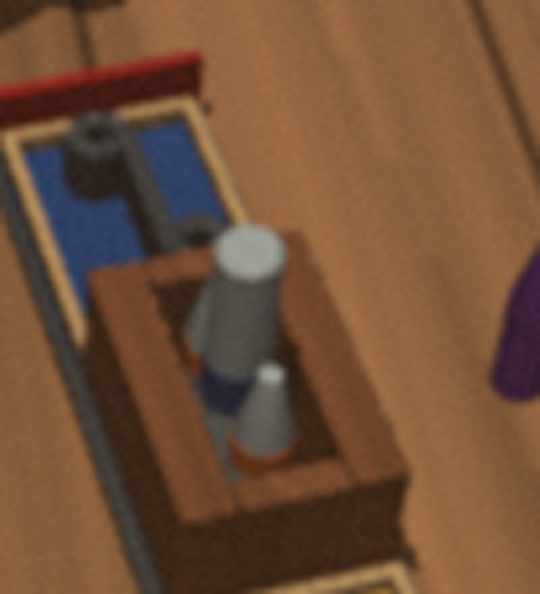

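View pics/tf2.png

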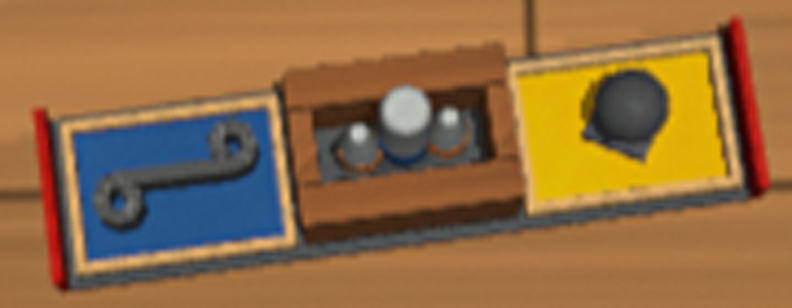

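Run:
```python
from h import *
T=lambda u,v:(180+u/4.4-.4,155+v/4.4-.4)
y=np.radians(7);ex=np.array([np.cos(y),np.sin(y)]);ey=np.array([-np.sin(y),np.cos(y)]);B=np.array([616.9,-2.0])
for n,ct,uv,z in(('finial',B-120*ey,(631,105),.046),('scroll',B+120*ey,(177,174),.037),('drift head',B,(405,109),.131),('a',B,(360,131),.091),('b',B,(449,117),.091)):
    p=(onz('top',*T(*uv),z)*1000)[:2];print(n,p.round(1),'in module',round(float((p-ct)@ex),1),round(float((p-ct)@ey),1))
b=[(onz('top',120+u/2.6-.3,140+v/2.6-.3,z)*1000).round(1) for u,v,z in((557,287,.114),(220,420,.035),(68,298,.035))];print('worn, brass near, brass left',b)
```

```text
finial [ 633.9 -121.2] in module 2.3 -0.4
scroll [601.7 116.8] in module -0.6 -0.2
drift head [612.2  -0.8] in module -4.5 1.7
a [611.  21.] in module -3.1 23.5
b [617.7 -23.6] in module -1.9 -21.6
worn, brass near, brass left [array([ 462.1, -129.7,  114. ]), array([360.8, 150.3,  35. ]), array([466.4, 281.7,  35. ])]
```

All checks are within tolerance, so I hand it in.

```bash
python3 -c "
from h import *
print(r.finish_job(), get_state()['clock'])"
```

```text
the job is handed in; nothing more can be done
the job is handed in; nothing more can be done
```

The caddy is packed and the job was handed in at about 37 s of the 112 s allowed. The hand-in reports no verdict. All three parts were let go and the arm is clear of everything.

**Final checks (top and side pictures):** positions are in each module's own frame.

| Part | x (mm) | y (mm) | State |
|---|---|---|---|
| Iron finial, yellow tray | 2.3 | −0.4 | upright |
| S-scroll, blue tray | −0.6 | −0.2 | flat and lengthwise |
| Sound drift, punch slot | −4.5 | 1.7 | position taken at its head; upright between the pritchels |
| Pritchel a (tip) | −3.1 | 23.5 | still in the slot |
| Pritchel b (tip) | −1.9 | −21.6 | still in the slot |

- **Drift depth:** the drift stopped where the slot floor was expected, within about 1 mm.
- **Forces:** the highest wrist force I read while setting a part down was about 13 N (scroll). It was about 8 N for the finial and 10 N for the drift. Going between the pritchels it stayed within a few N of the drift's own weight.
- **Look-alikes:** the mushroomed drift and the brass finials measured within about 2 mm of their starting positions, and stood upright.

**What failed or disagreed:**
- **Fingertips:** the pictures put them about 20 mm behind the reported TCP, not 19 mm ahead. My first two grasps closed on air above the finial without moving it, and I corrected for the offset from then on.
- **Tray height:** the tray floors sit about 11 mm above the table, because the carrier adds roughly 6 mm.
- **Scroll grip:** the sixth joint came close to its lower limit (0.063 rad read just above the grasp, limit 0.04), so I gripped the scroll with only about 11 mm of finger overlap.

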